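# Pack carved panels into the slotted transit case

## Robot

A 7-joint arm with a two-finger parallel gripper is mounted at the origin on the work surface. World frame = base frame: x ahead of the robot, y to its left, z up, the work surface at z = 0. Lengths are in m, angles in rad, forces in N, time in s.
With the tool pointing down it reaches from about 0.4 to 0.875 m from the base axis. Payload 6.5 kg.
Tool frame: the origin (TCP) lies on the front face of the gripper's body, between the roots of the fingers; the fingertips stand 64 mm ahead of it and the grasp point (between the pads) lies 45 mm ahead of it; z points along the fingers, y is the line along which they close (so a half turn about z gives the same grasp; the last joint's range is limited). The gripper opens to 88 mm and grips with 3 to 60 N. Pads are 18 mm wide; open, the fingers measure 123 mm over their backs; the gripper's body (75 mm by 187 mm) begins 45 mm behind the grasp point.
Start: joints at [1.085, 0.536, -0.004, 1.538, 0.003, 1.067, -0.071], TCP at [0.265, -0.594, 0.303] pointing down, gripper open.
Joint ranges: [-2.7, 2.7], [-0.37, 2.16], [-1.27, 1.26], [0.24, 2.4], [-1.31, 4.45], [0.19, 1.91], [-2.76, 2.76]. Speed limits (rad/s): [2.39, 2.39, 3.14, 3.14, 3.14, 3.14, 3.14].

## Interface

Orientations are given as a unit quaternion [w, x, y, z].
In Python, from workcell import robot gives the robot as it stands.
- The arm moves only by the tool carry_out, never from a script. Its argument "moves" is a list of rows, each a list of 7 numbers: the shift along the tool's x, y, z scaled (see below), then the turn, a rotation vector about the tool's x, y, z scaled (see below), then the gripper's target within -1 to 1 (shut at 1, half-way at 0, fully open at -1). A call has 1 to 12 rows; each row shifts and turns the commanded pose from where the row before left it, along the tool's axes as they then stand; what a row does not reach is not made up. The controller multiplies each number of a shift by 500 mm and each number of a turn by 45 degrees. A row lasts 1/12 s, in which the tool goes at most 41.7 mm and 7.16 degrees, less where a joint would pass 70% of its speed; a pose out of reach is approached as far as the arm can. A call with a number of a shift or a turn outside -1 to 1 is refused whole. A call with a gripper value outside its range is refused whole. The fingers move at their own pace and stop on an object; "force" is the grip in N (left out, the last holds). Time passes only in rows, so rows that do not move let the fingers close. It gives the time, the measured TCP pose, the force, the opening and the grip force at its end, in the units of the state.
- robot.get_obs(): the state, without advancing time (a new reading comes with each control period).
- robot.read_camera(name): name is "side" or "top" or "wrist"; returns a dict with "img" (420x560x3 uint8, red, green, blue), "camera_matrix" (3x3 intrinsics, pixels), "k1" (the pictures are not rectified: a ray, as slopes to the right and down, at radius r is drawn at 1 + k1 r^2 times it, then the intrinsics apply), "xyz" and "rotation" of the camera in the world; the wrist camera has in their place "T_tool_cam" (4x4, takes a point from camera to tool coordinates, whose origin is the TCP and whose axes are the flange's). Camera axes: x right, y up, looking along -z (the intrinsics and any distortion apply to the point x, -y, -z); pixel columns grow to the right and rows downward; lengths in m; the calibration is good to about 2 mm. A picture is of the moment at which its call begins: read the wrist's pose just before it. There is no depth.
- robot.hand_in(): hands the job in; it is judged then, once.
Trained networks look in a picture, given as the dict that the camera call returned (one of the last four; its "shot" number tells which), for a name from the list of things; names that differ only in an ending like _2 or _b are one class to them, and where a whole thing is asked for, a point or a joint stands for the part that bears it (a point fixed in the world has none). Each returns a list of dicts, best first, with "score" (0 to 1); they miss things now and then, are a little off and sometimes report something else, mostly with a low value. They report only what shows in the picture. A call takes as long as a camera call. They do not tell look-alikes from the thing itself.
- robot.silhouettes(picture, label): "mask" (420x560 bool, what is visible of it) and "xy" ([column, row] in pixels, amid what is visible of it).
- robot.place_of(picture, label): "xy" ([column, row] in pixels: a listed point, or the origin of a listed thing).
The state is a dict: "clock": time; "joint_positions": joint angles; "joint_vel": joint speeds; "joint_efforts": joint torques, N m; "eef_pos": TCP position; "orientation": TCP orientation; "force": force on the tool from outside, world axes, zero at the start; "moment": the same for the moment, N m; "finger_gap": opening from 0.0 (shut) to 1.0 (fully open); "finger_force": force on a finger pad.
Only numpy, scipy, OpenCV 4.12 (cv2) and the standard library are available. Lean on these libraries where they do the work, as an engineer would, in place of code of your own. Each camera call takes 0.05 s, during which the arm holds its last target. There are 200 camera calls.

## Task

Pack the finished carvings for the fair: first take the leather-faced honing strop that was left lying across the open case and lay it flat in the empty compartment of the grey tool tray. Then move every pale carved panel from the drying rack into a free slot of the case, one to a slot, upright and right down on the floor of the slot, and last slide the lid into its grooves over them until it is fully home against the end of the case. Leave the dark panel that is already packed, and everything else on the bench, where it is.

Things in the scene. Friction and masses are not known exactly. Their poses are not given: they have to be found in the camera images.
- case: open-topped wooden transit case, fixed; 236 mm long (its x), 111 mm wide (its y), 120 mm high; origin: centre of its underside. Five panel slots across it, 38 mm apart, between pale ribs on the long walls. The lid enters at the low -x end (end wall 100 mm high), runs on the long walls' ledges (102 mm high) under dark lips, and stops at the high +x end wall (inner face x = +108 mm).
- slot1 (a point): centre of the floor of panel slot 1 (x = -76 mm in the case, 8 mm above the bench; axes as the case's): a seated panel's origin lies here. Slot 12 mm across (x) up to 88 mm above the bench, flaring to 20 mm at the ribs' tops (96 mm); 84 mm between the long walls (y) for the 80 mm panel; panels pass between the lips, 87 mm apart, 120 mm high.
- slot2 (a point): centre of the floor of panel slot 2 (x = -38 mm in the case, 8 mm above the bench; axes as the case's): a seated panel's origin lies here. Slot 12 mm across (x) up to 88 mm above the bench, flaring to 20 mm at the ribs' tops (96 mm); 84 mm between the long walls (y) for the 80 mm panel; panels pass between the lips, 87 mm apart, 120 mm high.
- slot3 (a point): centre of the floor of panel slot 3 (x = 0 mm in the case, 8 mm above the bench; axes as the case's): a seated panel's origin lies here. Slot 12 mm across (x) up to 88 mm above the bench, flaring to 20 mm at the ribs' tops (96 mm); 84 mm between the long walls (y) for the 80 mm panel; panels pass between the lips, 87 mm apart, 120 mm high.
- slot4 (a point): centre of the floor of panel slot 4 (x = 38 mm in the case, 8 mm above the bench; axes as the case's): a seated panel's origin lies here. Slot 12 mm across (x) up to 88 mm above the bench, flaring to 20 mm at the ribs' tops (96 mm); 84 mm between the long walls (y) for the 80 mm panel; panels pass between the lips, 87 mm apart, 120 mm high.
- slot5 (a point): centre of the floor of panel slot 5 (x = 76 mm in the case, 8 mm above the bench; axes as the case's): a seated panel's origin lies here. Slot 12 mm across (x) up to 88 mm above the bench, flaring to 20 mm at the ribs' tops (96 mm); 84 mm between the long walls (y) for the 80 mm panel; panels pass between the lips, 87 mm apart, 120 mm high.
- lid_home (a point): lid's origin when fully home, its trailing end flush (case x = -5, z = 102 mm; case axes). Groove: 99 mm wide, from ledges at 102 mm up to the lips' undersides at 112 mm. Lips run from case x = -88 mm to the high end, lead-in 4 mm higher at x = -100; groove sides flare 3 mm each side at x = -118..-103, so the lid's leading end can be laid on the ledges there and slid in level.
- lid: flat wooden sliding lid, 226 mm (its x) x 96 mm (its y) x 8 mm thick, 120 g, with a dark wooden grip bar across the middle of its top: 16 mm (x) x 60 mm (y), 22 mm tall, so its top is 30 mm above the lid's underside. Symmetrical end for end. Origin: centre of its underside. Starts lying flat on the bench, bar up.
- rack: low wooden drying rack, fixed; 176 mm (its x) x 96 mm (its y), 40 mm high; origin: centre of its underside. Four 13 mm grooves across it at x = -69, -23, 23 and 69 mm, groove floor 10 mm above the bench, groove walls 30 mm high.
- panel_a: carved relief panel of pale limewood, 10 mm thick (its x) x 80 mm wide (its y) x 90 mm tall (its z), 45 g, carved rosette on one face only; may be absent. Origin: centre of its lower edge. Starts upright in a groove of the drying rack, top edge 100 mm above the bench.
- panel_b: carved relief panel of pale limewood, 10 mm thick (its x) x 80 mm wide (its y) x 90 mm tall (its z), 45 g, carved rosette on one face only; may be absent. Origin: centre of its lower edge. Starts upright in a groove of the drying rack, top edge 100 mm above the bench.
- panel_c: carved relief panel of pale limewood, 10 mm thick (its x) x 80 mm wide (its y) x 90 mm tall (its z), 45 g, carved rosette on one face only; may be absent. Origin: centre of its lower edge. Starts upright in a groove of the drying rack, top edge 100 mm above the bench.
- panel_d: carved relief panel of pale limewood, 10 mm thick (its x) x 80 mm wide (its y) x 90 mm tall (its z), 45 g, carved rosette on one face only; may be absent. Origin: centre of its lower edge. Starts upright in a groove of the drying rack, top edge 100 mm above the bench.
- packed_1: carved panel like the others but darker, already packed upright in slot 1 of the case before you start; only one of packed_1..packed_4 is present (the others are absent). Its slot is taken; leave it there. Origin: centre of its lower edge face.
- packed_2: carved panel like the others but darker, already packed upright in slot 2 of the case before you start; only one of packed_1..packed_4 is present (the others are absent). Its slot is taken; leave it there. Origin: centre of its lower edge face.
- packed_3: carved panel like the others but darker, already packed upright in slot 3 of the case before you start; only one of packed_1..packed_4 is present (the others are absent). Its slot is taken; leave it there. Origin: centre of its lower edge face.
- packed_4: carved panel like the others but darker, already packed upright in slot 4 of the case before you start; only one of packed_1..packed_4 is present (the others are absent). Its slot is taken; leave it there. Origin: centre of its lower edge face.
- strop: leather-faced honing strop, a flat wooden paddle 240 mm long (its x) and 16 mm thick, flat underneath: blade 46 mm wide from x = -30 to +120 mm with brown leather on top, handle 26 mm wide from x = -120 to -30 mm; 120 g, centre of mass at x = +15 mm. Origin: middle of its length, on the underside. Starts lying flat across the top of the case, on the lips, above the slots.
- tray_space (a point): centre of the floor of the wide empty compartment of the grey plastic tool tray, 4 mm above the bench; this compartment measures 104 mm (its x) x 264 mm (its y) inside, with walls and divider 34 mm high and 4 mm thick. The tray is fixed; its other, narrow compartment (50 mm, on the -x side) is full of gouges with red collars, which stand up to 46 mm high.
- phone: black phone lying flat, 150 x 72 x 9 mm; a bystander. Origin: centre of underside
- mug: blue mug, 80 mm across, 90 mm tall; a bystander. Origin: centre of underside
- pencil: orange carpenter's pencil, 180 mm long (its x), 7 mm thick; a bystander. Origin: centre of underside
- knife: carving knife with a pale wooden handle, 110 mm handle and 60 mm blade along its x, 18 mm high; a bystander. Origin: under the collar
- cork_block: cork sanding block, 110 x 60 x 32 mm; a bystander. Origin: centre of underside
Not all that is in view belongs to the job. Leave any green look-alike of the lid alone.

How it is judged:
On the way, in this order (a step that is already met when the one before it is completed fails the run):
1. the strop lies flat in the empty compartment of the tool tray (x of strop in the frame of tray_space between -0.035 and 0.035 m and y of strop in the frame of tray_space between -0.05 and 0.05 m and z of strop in the frame of tray_space below 0.01 m and angle between strop's own x axis and vertical above 1.45 rad and linear speed of strop below 0.03 m/s and contact force between the fingers and strop below 0.1 N), for 0.2 s.
2. every panel from the rack stands in a slot of the case, right down ((distance between panel_a and slot1 below 0.006 m or distance between panel_a and slot2 below 0.006 m or distance between panel_a and slot3 below 0.006 m or distance between panel_a and slot4 below 0.006 m or distance between panel_a and slot5 below 0.006 m) and angle between the z axis of each of panel_a, panel_b, panel_c, panel_d and the z axis of case, either way round below 0.1 rad and (distance between panel_b and slot1 below 0.006 m or distance between panel_b and slot2 below 0.006 m or distance between panel_b and slot3 below 0.006 m or distance between panel_b and slot4 below 0.006 m or distance between panel_b and slot5 below 0.006 m) and (distance between panel_c and slot1 below 0.006 m or distance between panel_c and slot2 below 0.006 m or distance between panel_c and slot3 below 0.006 m or distance between panel_c and slot4 below 0.006 m or distance between panel_c and slot5 below 0.006 m) and (distance between panel_d and slot1 below 0.006 m or distance between panel_d and slot2 below 0.006 m or distance between panel_d and slot3 below 0.006 m or distance between panel_d and slot4 below 0.006 m or distance between panel_d and slot5 below 0.006 m)), for 0.2 s.
3. the lid is slid fully home in its grooves (x of lid in the frame of lid_home between -0.004 and 0.004 m and y of lid in the frame of lid_home between -0.004 and 0.004 m and z of lid in the frame of lid_home between -0.003 and 0.004 m and angle between the x axis of lid and the x axis of case, either way round below 0.05 rad and angle between lid's own z axis and vertical below 0.05 rad), for 0.2 s.
At the end, for the whole second after the job is handed in: Each panel stands in a slot: origin within 6 mm of the slot floor centre, upright to 0.1 rad. Strop flat in the empty tray compartment (origin within 35 mm across, 50 along, 10 up). Lid origin within 4 mm of lid_home (3 mm below), level and in line to 0.05 rad. All at rest (all of step 2 and all of step 3 and (distance between packed_1 and slot1 below 0.006 m or distance between packed_1 and slot2 below 0.006 m or distance between packed_1 and slot3 below 0.006 m or distance between packed_1 and slot4 below 0.006 m or distance between packed_1 and slot5 below 0.006 m) and angle between the z axis of each of packed_1, packed_2, packed_3, packed_4 and the z axis of case, either way round below 0.1 rad and (distance between packed_2 and slot1 below 0.006 m or distance between packed_2 and slot2 below 0.006 m or distance between packed_2 and slot3 below 0.006 m or distance between packed_2 and slot4 below 0.006 m or distance between packed_2 and slot5 below 0.006 m) and (distance between packed_3 and slot1 below 0.006 m or distance between packed_3 and slot2 below 0.006 m or distance between packed_3 and slot3 below 0.006 m or distance between packed_3 and slot4 below 0.006 m or distance between packed_3 and slot5 below 0.006 m) and (distance between packed_4 and slot1 below 0.006 m or distance between packed_4 and slot2 below 0.006 m or distance between packed_4 and slot3 below 0.006 m or distance between packed_4 and slot4 below 0.006 m or distance between packed_4 and slot5 below 0.006 m) and x of strop in the frame of tray_space between -0.035 and 0.035 m and y of strop in the frame of tray_space between -0.05 and 0.05 m and z of strop in the frame of tray_space below 0.01 m and angle between strop's own x axis and vertical above 1.45 rad and linear speed of each of lid, strop below 0.02 m/s); the robot touches nothing.
It fails at once if the panel already packed is taken out or shifted more than 15 mm (distance of any of packed_1, packed_2, packed_3, packed_4 from where it was at the start of the episode above 0.015 m).
It fails at once if a bystander (phone, mug, pencil, knife, cork block) is moved more than 30 mm (distance of any of phone, mug, pencil, knife, cork_block from where it was at the start of the episode above 0.03 m).
Of panel_a, panel_b, panel_c, panel_d only 3 to 4 are there at a start; the rules pass over those that are not, and their reading is None.
Of packed_1, packed_2, packed_3, packed_4 only 1 to 1 are there at a start; the rules pass over those that are not, and their reading is None.
At some moment in a run one of lid, strop may be knocked a few centimetres aside while the robot is not near it.
It also fails if it takes over 208 s, if anything falls off the work surface, if the arm or the gripper's body presses on something with over 40 N, if the wrist force passes 120 N, or if a joint passes its speed limit or range.

## Working session

There is one attempt and no reset: what is moved stays moved. The work goes in short steps, Python scripts to look and compute and a tool call to move; the robot and the scene stay as the last step left them, time stands still between calls to the robot, and variables do not carry over. Pictures are saved under pics/ and viewed, at most 16 in all, crops included, and the job is handed in when it is done.

Besides the shell and the picture viewer there is one more tool, called after "Call:" by a JSON object that holds its "op" and its "data". carry_out: Moves the arm, as the interface text tells. Shifts and turns lie within -1 to 1; 1 stands for 500 mm of shift or 45 degrees of turn. Its arguments: {"type":"object","properties":{"moves":{"type":"array"},"force":{"type":"number"}},"required":["moves"]}

```bash
mkdir -p pics; ls; cat > h.py <<'E'
import numpy as np, cv2
from scipy.spatial.transform import Rotation as R
from workcell import robot
def obs(): return robot.get_obs()
def tool(o): 
    q=np.array(o["orientation"]); return np.array(o["eef_pos"]), R.from_quat([q[1],q[2],q[3],q[0]]).as_matrix()
def cam(name):
    o=robot.get_obs(); p=robot.read_camera(name)
    if name=="wrist":
        t,r=tool(o); T=np.array(p["T_tool_cam"]); p["C"]=t+r@T[:3,3]; p["Rw"]=r@T[:3,:3]
    else:
        p["C"]=np.array(p["xyz"]); p["Rw"]=np.array(p["rotation"])
        if p["Rw"].shape!=(3,3): p["Rw"]=R.from_quat(np.roll(p["Rw"],-1)).as_matrix()
    return p
def ray(p,uv):
    K=np.array(p["camera_matrix"]); d=np.array([p["k1"],0,0,0,0],float)
    # distorted = und*(1+k1 r^2), r of undistorted
    uv=np.atleast_2d(np.array(uv,float))
    s=cv2.undistortPointsIter(uv[:,None],K,d,None,None,(3,50,1e-10))[:,0]
    v=np.c_[s[:,0],-s[:,1],-np.ones(len(s))]
    return v@p["Rw"].T
def at_z(p,uv,z):
    v=ray(p,uv); return p["C"]+v*((z-p["C"][2])/v[:,2])[:,None]
def proj(p,X):
    c=(np.atleast_2d(X)-p["C"])@p["Rw"]; s=np.c_[c[:,0],-c[:,1]]/-c[:,2:]
    r2=(s**2).sum(1,keepdims=True); s=s*(1+p["k1"]*r2); K=np.array(p["camera_matrix"])
    return np.c_[s[:,0]*K[0,0]+K[0,2],s[:,1]*K[1,1]+K[1,2]]
def save(p,n,roi=None,f=1):
    im=p["img"][:,:,::-1]
    if roi: im=im[roi[1]:roi[3],roi[0]:roi[2]]
    cv2.imwrite("pics/"+n+".png",cv2.resize(im,None,fx=f,fy=f,interpolation=cv2.INTER_CUBIC))
def rect(mask):
    m=mask.astype(np.uint8); c=max(cv2.findContours(m,0,2)[0],key=cv2.contourArea); return cv2.minAreaRect(c)
E
python3 - <<'E'
from h import *
np.set_printoptions(precision=4,suppress=True)
o=obs(); print(o)
for n in("top","side"):
    p=cam(n); save(p,n+"0",f=1.4); print(n,p["C"],p["Rw"][:,2],p["camera_matrix"],p["k1"])
    for l in("case","lid","rack","panel_a","packed_1","strop","tray_space"):
        for d in robot.silhouettes(p,l)[:5]: print(l,round(d["score"],2),d["xy"],d["mask"].sum(),rect(d["mask"]))
        for d in robot.place_of(p,l)[:5]: print("   pt",round(d["score"],2),d["xy"], at_z(p,d["xy"],0)[0])
E
```

```text
pics
{'clock': 0.0, 'joint_positions': array([ 1.0848,  0.5371, -0.0044,  1.5388,  0.0026,  1.0673, -0.0712]), 'joint_vel': array([-0.0003,  0.0012, -0.0002,  0.0011,  0.0002,  0.0008, -0.0007]), 'joint_efforts': array([  0.0007, -57.0964,   0.991 , -25.1603,  -0.0564,   0.0178,
         0.0001]), 'eef_pos': array([ 0.2647, -0.5931,  0.3019]), 'orientation': array([-0.0008,  0.978 ,  0.2084, -0.0002]), 'force': array([0.8333, 0.9558, 0.0984]), 'moment': array([-0.046 , -0.0262,  0.0506]), 'finger_force': 0.0, 'finger_gap': 0.9992540270646758}
top [0.2957 0.0245 1.2433] [-0.1671  0.0101  0.9859] [[430.8601   0.     278.2461]
 [  0.     430.8601 209.3753]
 [  0.       0.       1.    ]] -0.10382246287557845
case 0.87 [293.7, 181.6] 3455 ((308.70831298828125, 175.52011108398438), (48.67747497558594, 41.86607360839844), 86.05481719970703)
   pt 0.75 [285.5, 183.1] [ 0.5851 -0.0108  0.    ]
   pt 0.33 [401.4, 142.8] [ 0.7077 -0.3664  0.    ]
lid 0.66 [177.9, 305.8] 2650 ((179.74461364746094, 304.096923828125), (34.225006103515625, 80.54248046875), 3.1798300743103027)
lid 0.62 [167.6, 204.7
[... 3654 characters left out ...]
cked_1 0.37 [321.7, 254.0] 4131 ((325.1914367675781, 249.9520263671875), (78.55227661132812, 64.25419616699219), 69.59011840820312)
   pt 0.66 [315.0, 246.9] [0.5929 0.0025 0.    ]
   pt 0.17 [319.5, 256.6] [ 0.5957 -0.0301  0.    ]
   pt 0.15 [264.6, 170.2] [0.5217 0.3323 0.    ]
strop 0.69 [316.3, 213.7] 1681 ((307.7281494140625, 212.03184509277344), (19.337879180908203, 105.35684967041016), 79.50852966308594)
   pt 0.96 [312.2, 212.1] [0.6175 0.1248 0.    ]
tray_space 0.8 [240.0, 264.6] 6878 ((241.39901733398438, 263.011474609375), (99.6089096069336, 76.9818115234375), 83.51692199707031)
   pt 0.83 [252.0, 260.2] [ 0.4316 -0.0072  0.    ]
   pt 0.7 [232.6, 406.7] [ 0.3432 -0.3461  0.    ]
```

View pics/top0.png

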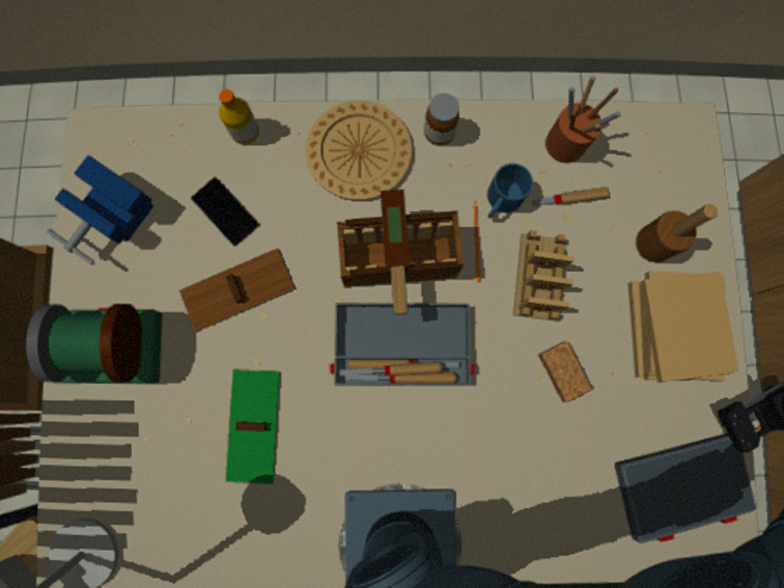

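View pics/side0.png

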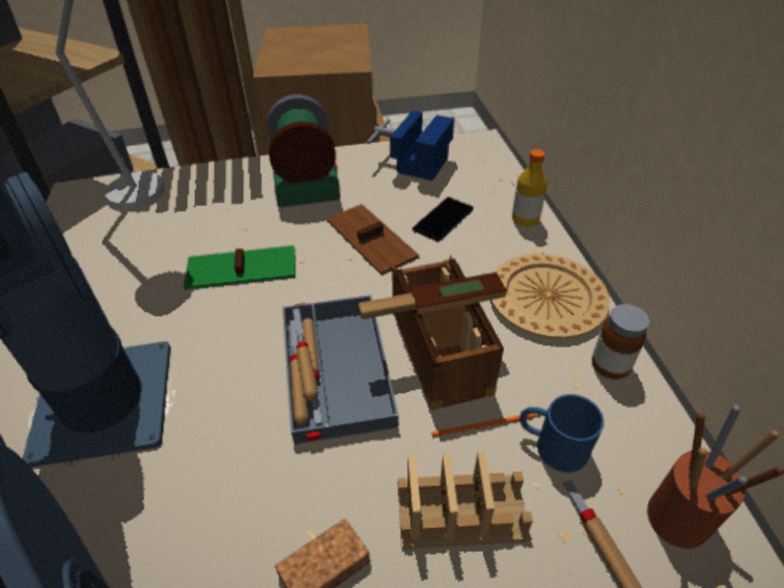

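The pictures show the strop lying along world x across the case (top view about 397,250). Three pale panels are in the rack (about 545,270), the brown lid is at 238,290, the green look-alike is at 253,425, and the tray is in front of the case. I'll go and look from near.

Call:
{"op": "carry_out", "data": {"moves": [[0,0,0,0,0,-0.147,-1],[0,0,0,0,0,-0.147,-1],[0,0,0,0,0,-0.147,-1],[0,0,0,0,0,-0.147,-1],[0,0,0,0,0,-0.147,-1],[0,0,0,0,0,-0.147,-1],[0,0,0,0,0,-0.147,-1],[0,0,0,0,0,-0.147,-1],[0,0,0,0,0,-0.147,-1],[0,0,0,0,0,-0.147,-1]]}}

```text
clock: 2.33
eef_pos: [0.2649, -0.5936, 0.3027]
orientation: [0.0, 0.704, 0.71, -0.0]
force: [-0.5, -0.6, -0.7]
finger_gap: 1.002
finger_force: 0.0
```

Call:
{"op": "carry_out", "data": {"moves": [[0.053,0.048,-0.014,0,0,0,-1],[0.053,0.048,-0.014,0,0,0,-1],[0.053,0.048,-0.014,0,0,0,-1],[0.053,0.048,-0.014,0,0,0,-1],[0.053,0.048,-0.014,0,0,0,-1],[0.053,0.048,-0.014,0,0,0,-1],[0.053,0.048,-0.014,0,0,0,-1],[0.053,0.048,-0.014,0,0,0,-1],[0.053,0.048,-0.014,0,0,0,-1],[0.053,0.048,-0.014,0,0,0,-1],[0.053,0.048,-0.014,0,0,0,-1],[0,0,0,0,0,0,-1]]}}

```text
clock: 3.33
eef_pos: [0.5334, -0.2932, 0.3816]
orientation: [0.001, 0.702, 0.712, 0.003]
force: [1.1, 1.5, 0.7]
finger_gap: 1.0
finger_force: 0.0
```

```bash
python3 - <<'E'
from h import *
np.set_printoptions(precision=4,suppress=True)
o=obs(); print(o["clock"],o["eef_pos"],tool(o)[1],o["joint_positions"])
p=cam("wrist"); save(p,"w1",f=1.4); print(p["T_tool_cam"],p["C"],p["camera_matrix"][0],p["k1"])
for l in("rack","panel_a"):
    for d in robot.silhouettes(p,l)[:5]: print(l,round(d["score"],2),d["xy"],d["mask"].sum(),rect(d["mask"]))
    for d in robot.place_of(p,l)[:5]: print("   pt",round(d["score"],2),d["xy"], at_z(p,d["xy"],0)[0])
E
```

```text
3.3333 [ 0.5334 -0.2932  0.3816] [[-0.0143  0.9999  0.0057]
 [ 0.9999  0.0143  0.0033]
 [ 0.0032  0.0057 -1.    ]] [ 0.716   0.4232 -0.3927  1.5471  0.164   1.2005  0.3101]
[[-0.0009  0.9484  0.317   0.0823]
 [ 1.      0.0005  0.0016  0.0004]
 [ 0.0014  0.317  -0.9484 -0.0816]
 [ 0.      0.      0.      1.    ]] [ 0.5322 -0.2112  0.4635] [302.3298   0.     279.6955] -0.0027903237324387966
rack 0.7 [286.4, 173.7] 5483 ((282.1486511230469, 176.60812377929688), (125.7652359008789, 63.95121383666992), 9.462323188781738)
   pt 0.9 [282.7, 173.5] [ 0.54   -0.2989  0.    ]
panel_a 0.92 [229.7, 180.3] 917 ((231.46534729003906, 179.34654235839844), (15.323573112487793, 70.24962615966797), 5.710593223571777)
panel_a 0.68 [301.3, 187.3] 960 ((298.9436340332031, 191.30438232421875), (15.951020240783691, 71.63392639160156), 10.491477012634277)
panel_a 0.61 [266.5, 188.2] 557 ((264.8500061035156, 186.54998779296875), (8.626703262329102, 71.84204864501953), 8.130102157592773)
   pt 0.85 [296.2, 179.6] [ 0.5612 -0.3082  0.    ]
   pt 0.74 [267.1, 177.0] [ 0.5159 -0.3047  0.    ]
   pt 0.64 [238.5, 170.6] [ 0.4718 -0.2953  0.    ]
```

View pics/w1.png

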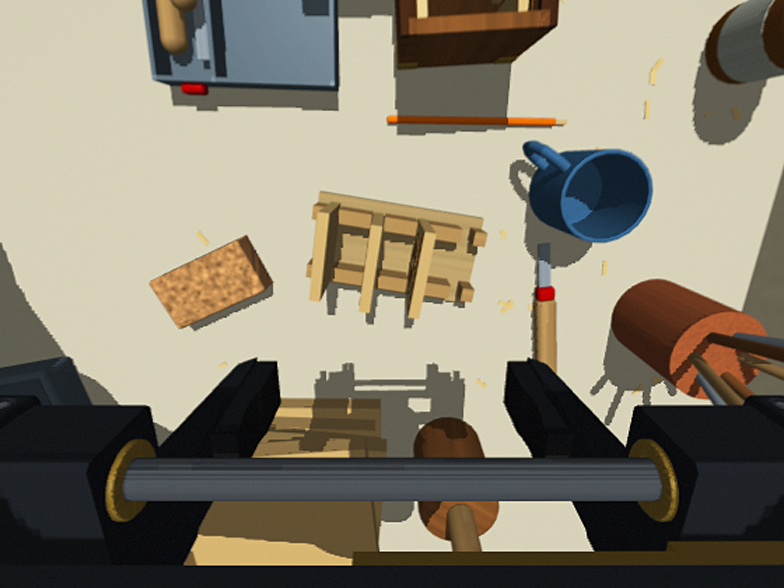

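The rack is yawed about -9° with three panels, and its +x groove is empty (crop at about 465,265). The pencil, mug and knife lie nearby. Next I look at the case.

Call:
{"op": "carry_out", "data": {"moves": [[0.072,0.013,-0.005,0,0,0,-1],[0.072,0.013,-0.005,0,0,0,-1],[0.072,0.013,-0.005,0,0,0,-1],[0.072,0.013,-0.005,0,0,0,-1],[0.072,0.013,-0.005,0,0,0,-1],[0.072,0.013,-0.005,0,0,0,-1],[0.072,0.013,-0.005,0,0,0,-1],[0.072,0.013,-0.005,0,0,0,-1],[0,0,0,0,0,0,-1],[0,0,0,0,0,0,-1]]}}

```text
clock: 4.42
eef_pos: [0.5788, -0.0118, 0.3997]
orientation: [-0.0, 0.705, 0.709, 0.0]
force: [0.2, -1.0, -0.2]
finger_gap: 1.007
finger_force: 0.0
```

```bash
python3 - <<'E'
from h import *
np.set_printoptions(precision=4,suppress=True)
o=obs(); print(o["clock"],o["eef_pos"],tool(o)[1][:,0],o["joint_positions"])
p=cam("wrist"); save(p,"w2",f=1.4); print(p["C"])
for l,z in(("case",0),("strop",.12),("tray_space",.004),("packed_1",.008),("lid",0),("lid_home",.102),*[("slot%d"%i,.008) for i in range(1,6)]):
    if l in("strop","lid","case"):
      for d in robot.silhouettes(p,l)[:2]:
        (c,s,a)=r=rect(d["mask"]); b=cv2.boxPoints(r); print(l,round(d["score"],2),d["mask"].sum(),b.tolist(),at_z(p,b,z+(.016 if l=="strop" else .12 if l=="case" else .008)).tolist())
    for d in robot.place_of(p,l)[:2]: print("   pt",l,round(d["score"],2),d["xy"], at_z(p,d["xy"],z)[0])
E
```

```text
4.4167 [ 0.5788 -0.0118  0.3997] [-0.0061  1.      0.0004] [ 0.3213  0.3707 -0.5004  1.5939  0.1855  1.2245 -0.2076]
[0.5787 0.0705 0.4813]
case 0.72 14157 [[229.85572814941406, 76.07305145263672], [328.8990173339844, 69.7511215209961], [334.53790283203125, 158.09332275390625], [235.49459838867188, 164.41525268554688]] [[0.5233936456536273, 0.10837950516105807, 0.12], [0.6314411295402238, 0.11521638997842895, 0.12], [0.6435139771842229, 0.01979814037412523, 0.12], [0.5256089573506031, 0.01166006315192919, 0.12]]
   pt case 0.87 [285.5, 163.6] [ 0.5876 -0.0062  0.    ]
strop 0.58 7317 [[166.0448455810547, 158.76206970214844], [374.79315185546875, 146.48277282714844], [377.358642578125, 190.09657287597656], [168.6103515625, 202.37586975097656]] [[0.44925659346929075, 0.020290941535257546, 0.136], [0.6849623538917664, 0.03522431533845313, 0.136], [0.6932202323702348, -0.014972928758275092, 0.136], [0.44644091868192237, -0.03134378945523297, 0.136]]
strop 0.57 1654 [[325.0120544433594, 278.8224792480469], [357.7559509277344, 266.8583679199219], [379.2045593261719, 325.5598449707031], [34
[... 239 characters left out ...]
]]
   pt strop 0.58 [267.1, 170.7] [0.5633 0.0043 0.12  ]
   pt tray_space 0.97 [184.9, 165.7] [ 0.4284 -0.0097  0.004 ]
   pt slot1 0.96 [286.3, 187.8] [ 0.5892 -0.0437  0.008 ]
   pt slot1 0.96 [286.1, 208.9] [ 0.5893 -0.0792  0.008 ]
   pt slot2 0.96 [286.3, 187.8] [ 0.5892 -0.0437  0.008 ]
   pt slot2 0.96 [286.1, 208.9] [ 0.5893 -0.0792  0.008 ]
   pt slot3 0.96 [286.3, 187.8] [ 0.5892 -0.0437  0.008 ]
   pt slot3 0.96 [286.1, 208.9] [ 0.5893 -0.0792  0.008 ]
   pt slot4 0.96 [286.3, 187.8] [ 0.5892 -0.0437  0.008 ]
   pt slot4 0.96 [286.1, 208.9] [ 0.5893 -0.0792  0.008 ]
   pt slot5 0.96 [286.3, 187.8] [ 0.5892 -0.0437  0.008 ]
   pt slot5 0.96 [286.1, 208.9] [ 0.5893 -0.0792  0.008 ]
```

View pics/w2.png

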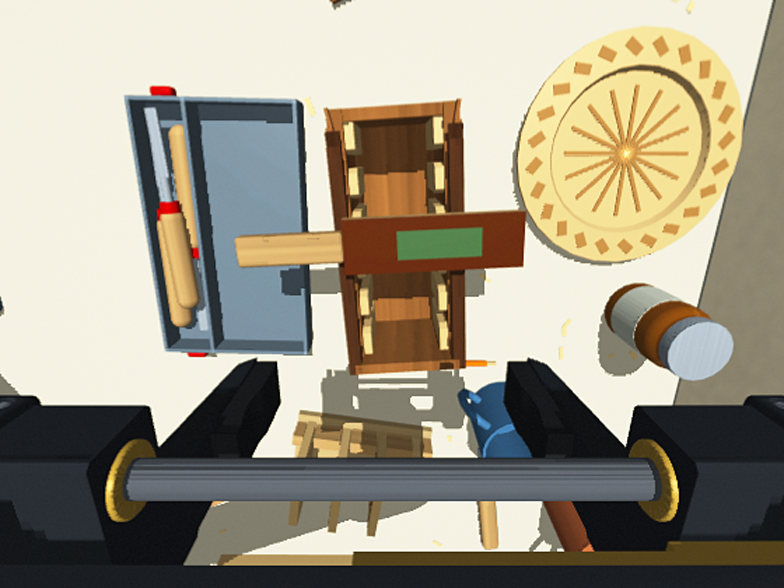

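Low end of the case is at +y (lips start at row ~130 of the view, short of the end), so case x runs toward -y. The strop has a yaw of about 3.6° and its centre of mass is near (0.585, 0.003). I rotate and descend above it.

Call:
{"op": "carry_out", "data": {"moves": [[0.031,0.012,0,0,0,0,-1],[0,0,0,0,0,0.148,-1],[0,0,0,0,0,0.148,-1],[0,0,0,0,0,0.148,-1],[0,0,0,0,0,0.148,-1],[0,0,0,0,0,0.148,-1],[0,0,0,0,0,0.148,-1],[0,0,0,0,0,0.148,-1],[0,0,0,0,0,0.148,-1],[0,0,0,0,0,0.148,-1],[0,0,0,0,0,0.148,-1],[0,0,0,0,0,0.148,-1]]}}

```text
clock: 6.17
eef_pos: [0.5848, 0.0027, 0.3997]
orientation: [-0.0, 0.989, 0.145, -0.0]
force: [0.6, 0.2, -0.3]
finger_gap: 1.001
finger_force: 0.0
```

Call:
{"op": "carry_out", "data": {"moves": [[0,0,0,0,0,0.148,-1],[0,0,0,0,0,0.148,-1],[0,0,0.06,0,0,0,-1],[0,0,0.06,0,0,0,-1],[0,0,0.06,0,0,0,-1],[0,0,0.06,0,0,0,-1],[0,0,0.06,0,0,0,-1],[0,0,0.06,0,0,0,-1],[0,0,0,0,0,0,-1],[0,0,0,0,0,0,-1]]}}

```text
clock: 7.0
eef_pos: [0.5841, 0.0027, 0.219]
orientation: [-0.0, 0.999, 0.032, -0.002]
force: [0.4, -0.0, 1.3]
finger_gap: 0.999
finger_force: 0.0
```

```bash
python3 - <<'E'
from h import *
np.set_printoptions(precision=4,suppress=True)
o=obs(); print(o["clock"],o["eef_pos"],tool(o)[1],o["joint_positions"])
p=cam("top"); m=robot.silhouettes(p,"strop")[0]["mask"]; b=cv2.boxPoints(rect(m)); print(at_z(p,b,.136))
p=cam("wrist"); save(p,"w3",f=1.0)
E
```

```text
7.0 [0.5841 0.0027 0.219 ] [[ 0.998   0.0635 -0.0031]
 [ 0.0635 -0.998  -0.    ]
 [-0.0031 -0.0001 -1.    ]] [ 0.0773  0.5386 -0.2129  1.7738  0.1448  0.8474 -1.71  ]
[[ 0.5718  0.0272  0.136 ]
 [ 0.5754  0.0074  0.136 ]
 [ 0.4466 -0.0142  0.136 ]
 [ 0.4432  0.0053  0.136 ]]
```

View pics/w3.png

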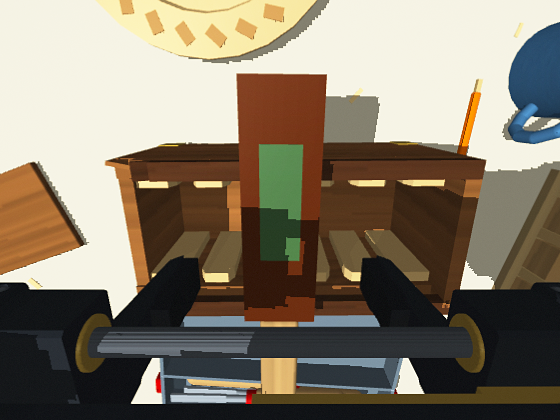

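The strop sits centred and aligned between the fingers (column ~281). I descend, grip, lift and turn.

Call:
{"op": "carry_out", "data": {"moves": [[0,0,0.044,0,0,0,-1],[0,0,0.044,0,0,0,-1],[0,0,0,0,0,0,-1],[0,0,0,0,0,0,0.3],[0,0,0,0,0,0,0.3],[0,0,0,0,0,0,0.3],[0,0,0,0,0,0,0.3],[0,0,0,0,0,0,0.3],[0,0,0,0,0,0,0.3],[0,0,0,0,0,0,0.3]], "force": 25}}

```text
clock: 7.98
eef_pos: [0.585, 0.0026, 0.1761]
orientation: [0.0, 1.0, 0.032, 0.0]
force: [-1.3, 0.4, 3.7]
finger_gap: 0.521
finger_force: 25.0
```

Call:
{"op": "carry_out", "data": {"moves": [[0,0,-0.03,0,0,0,0.3],[0,0,-0.05,0,0,0,0.3],[0,0,-0.05,0,0,0,0.3],[0,0,-0.05,0,0,0,0.3],[0,0,-0.05,0,0,-0.127,0.3],[0,0,0,0,0,-0.15,0.3],[0,0,0,0,0,-0.15,0.3],[0,0,0,0,0,-0.15,0.3],[0,0,0,0,0,-0.15,0.3],[0,0,0,0,0,-0.15,0.3],[0,0,0,0,0,-0.15,0.3],[0,0,0,0,0,-0.15,0.3]]}}

```text
clock: 8.98
eef_pos: [0.5845, 0.0025, 0.2905]
orientation: [-0.0, 0.879, 0.477, -0.0]
force: [-0.5, -0.1, -1.6]
finger_gap: 0.518
finger_force: 25.0
```

Call:
{"op": "carry_out", "data": {"moves": [[0,0,0,0,0,-0.15,0.3],[0,0,0,0,0,-0.15,0.3],[0,0,0,0,0,-0.15,0.3],[0,0,0,0,0,-0.15,0.3],[0,0,0,0,0,-0.15,0.3],[0,-0.062,0,0,0,0,0.3],[0,-0.062,0,0,0,0,0.3],[0,-0.062,0,0,0,0,0.3],[0,-0.062,0,0,0,0,0.3],[0,-0.062,0,0,0,0,0.3],[0,0,0,0,0,0,0.3],[0,0,0,0,0,0,0.3]]}}

```text
clock: 9.98
eef_pos: [0.4286, 0.0013, 0.2908]
orientation: [0.0, 0.705, 0.709, -0.001]
force: [1.4, 0.3, -1.0]
finger_gap: 0.517
finger_force: 25.0
```

```bash
python3 - <<'E'
from h import *
np.set_printoptions(precision=4,suppress=True)
o=obs(); print(o["clock"],o["eef_pos"],tool(o)[1],o["joint_positions"],o["finger_gap"],o["finger_force"])
for n in("top","side"):
  p=cam(n); save(p,n+"1",f=1.2)
  for d in robot.place_of(p,"tray_space")[:1]: print(at_z(p,d["xy"],.004),d["score"])
  m=robot.silhouettes(p,"tray_space")[0]["mask"]; b=cv2.boxPoints(rect(m)); print(at_z(p,b,.034))
E
```

```text
9.9833 [0.4286 0.0013 0.2908] [[-0.0057  1.     -0.0003]
 [ 1.      0.0057 -0.0015]
 [-0.0015 -0.0003 -1.    ]] [ 0.4535  0.2302 -0.6308  2.0758  0.1763  0.887  -0.2711] 0.5170709475734057 24.98641323298216
[[ 0.6015 -0.0089  0.004 ]] 0.59
[[ 0.317   0.1322  0.034 ]
 [ 0.4261  0.1322  0.034 ]
 [ 0.4245 -0.0003  0.034 ]
 [ 0.3154  0.0014  0.034 ]]
[[ 0.4272 -0.0051  0.004 ]] 0.77
[[ 0.2989  0.1261  0.034 ]
 [ 0.501   0.1332  0.034 ]
 [ 0.4822 -0.1687  0.034 ]
 [ 0.3193 -0.1682  0.034 ]]
```

View pics/side1.png

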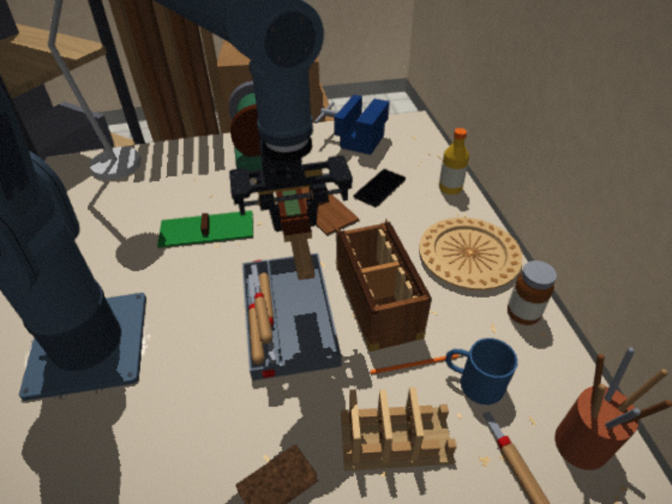

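The strop is held level, pointing over the tray's empty compartment. I lower it, open modestly, and rise.

Call:
{"op": "carry_out", "data": {"moves": [[0.011,0,0.05,0,0,0,0.3],[0,0,0.05,0,0,0,0.3],[0,0,0.05,0,0,0,0.3],[0,0,0.05,0,0,0,0.3],[0,0,0.05,0,0,0,0.3],[0,0,0.05,0,0,0,0.3],[0,0,0.05,0,0,0,0.3],[0,0,0.05,0,0,0,0.3],[0,0,0,0,0,0,0.3]]}}

```text
clock: 11.03
eef_pos: [0.4281, 0.0074, 0.0873]
orientation: [-0.002, 0.705, 0.709, -0.002]
force: [-0.9, -0.5, -0.9]
finger_gap: 0.515
finger_force: 25.0
```

Call:
{"op": "carry_out", "data": {"moves": [[0,0,0.02,0,0,0,0.3],[0,0,0.018,0,0,0,0.3],[0,0,0,0,0,0,0.3],[0,0,0,0,0,0,-0.23],[0,0,0,0,0,0,-0.23],[0,0,0,0,0,0,-0.23],[0,0,0,0,0,0,-0.23],[0,0,0,0,0,0,-0.23],[0,0,0,0,0,0,-0.23],[0,0,0,0,0,0,-0.23]]}}

```text
clock: 11.87
eef_pos: [0.4298, 0.0071, 0.0718]
orientation: [0.0, 0.705, 0.709, 0.0]
force: [0.1, -0.2, -0.1]
finger_gap: 0.614
finger_force: 0.0
```

Call:
{"op": "carry_out", "data": {"moves": [[0,0,-0.05,0,0,0,-0.23],[0,0,-0.07,0,0,0,-0.23],[0,0,-0.07,0,0,0,-0.23],[0,0,-0.07,0,0,0,-0.23],[0,0,-0.07,0,0,0,-0.23],[0,0,-0.07,0,0,0,-0.23],[0,0,-0.07,0,0,0,-0.23],[0,0,-0.07,0,0,0,-0.23],[0,0.06,-0.05,0,0,0,-0.23],[0,0.06,-0.05,0,0,0,-0.23],[0,0.06,0,0,0,0,-0.23],[0,0.06,0,0,0,0,-0.23]]}}

```text
clock: 12.87
eef_pos: [0.5516, 0.0076, 0.3935]
orientation: [0.002, 0.705, 0.709, 0.001]
force: [-0.5, 0.4, -0.9]
finger_gap: 0.615
finger_force: 0.0
```

```bash
python3 - <<'E'
from h import *
np.set_printoptions(precision=4,suppress=True)
o=obs(); print(o["clock"],o["eef_pos"],tool(o)[1][:,0],o["joint_positions"],o["finger_gap"],o["finger_force"])
p=cam("wrist"); save(p,"w4",f=1.4); np.savez("w4",**{k:v for k,v in p.items()})
for l,z in (("tray_space",.004),("strop",.004),("case",0),("packed_1",.008),("slot1",.008)):
  for d in robot.place_of(p,l)[:6]: print(l,at_z(p,d["xy"],z)[0],d["score"])
for l,z in (("strop",.02),("packed_1",.098)):
  for d in robot.silhouettes(p,l)[:2]:
    b=cv2.boxPoints(rect(d["mask"])); print(l,d["score"],at_z(p,b,z))
E
```

```text
12.8667 [0.5516 0.0076 0.3935] [-0.0049  1.     -0.001 ] [ 0.4146  0.3485 -0.6529  1.6672  0.2263  1.199  -0.2865] 0.6145206050486915 0.0
strop [ 0.4286 -0.0107  0.004 ] 0.63
strop [ 0.5841 -0.002   0.004 ] 0.31
strop [ 0.588 -0.005  0.004] 0.27
case [ 0.5837 -0.0086  0.    ] 0.79
packed_1 [ 0.5882 -0.0069  0.008 ] 0.8
slot1 [ 0.5873 -0.0441  0.008 ] 0.97
slot1 [ 0.5959 -0.0875  0.008 ] 0.93
slot1 [ 0.585  -0.0052  0.008 ] 0.85
slot1 [0.5852 0.0316 0.008 ] 0.7
slot1 [0.5817 0.0682 0.008 ] 0.65
strop 0.83 [[ 0.4071  0.1098  0.02  ]
 [ 0.4561  0.1127  0.02  ]
 [ 0.4552 -0.1253  0.02  ]
 [ 0.3974 -0.1293  0.02  ]]
packed_1 0.92 [[ 0.544   0.0155  0.098 ]
 [ 0.622   0.0207  0.098 ]
 [ 0.6255 -0.0068  0.098 ]
 [ 0.5456 -0.0123  0.098 ]]
```

View pics/w4.png

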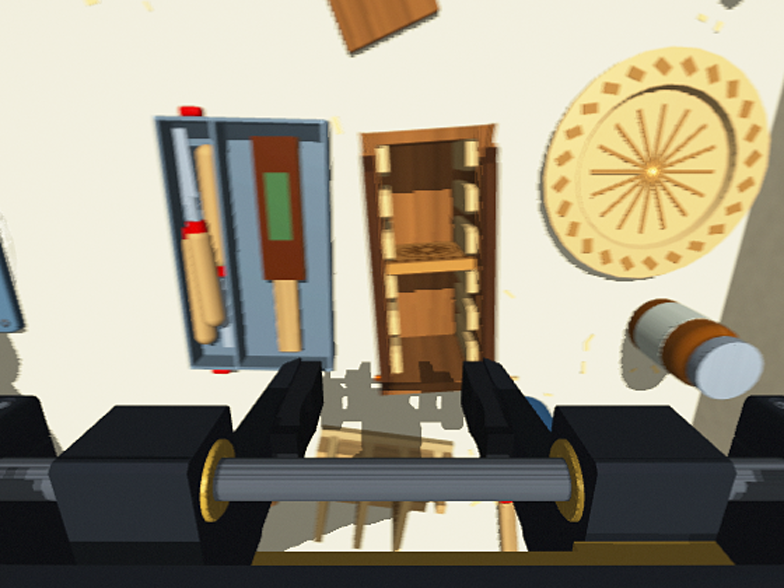

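The strop lies flat in the empty compartment (about 280,240). The dark panel stands in slot 3 (about 430,262), so slots 1, 2, 4 and 5 are free. I take a settled close view to fit the case pose.

```bash
python3 - <<'E'
from h import *
import pickle
np.set_printoptions(precision=4,suppress=True)
S=[]
for k in range(2):
  p=cam("wrist"); 
  S+= [at_z(p,d["xy"],.008)[0,:2] for d in robot.place_of(p,"slot1")[:5] if d["score"]>.5]
S=np.array(S); print(S)
pickle.dump(p,open("w5.pkl","wb")); save(p,"w5",(245,75,365,285),2.8)
print(p["C"])
E
```

```text
[[ 0.5916 -0.0819]
 [ 0.5776  0.0733]
 [ 0.5892 -0.0046]
 [ 0.5901 -0.0467]
 [ 0.5803  0.032 ]
 [ 0.5876 -0.0813]
 [ 0.5813  0.034 ]
 [ 0.5882 -0.042 ]
 [ 0.5863 -0.0093]
 [ 0.5739  0.071 ]]
[0.549  0.0902 0.4735]
```

View pics/w5.png

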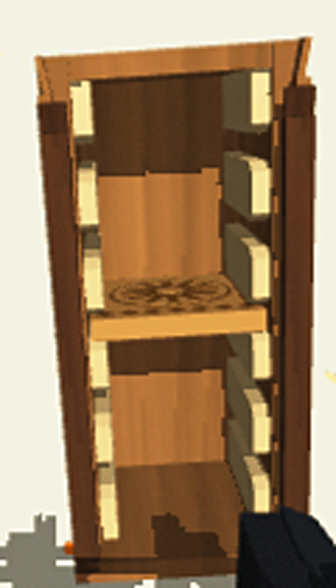

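The dark panel's top edge runs from about (92,331) to (267,318) in the crop, with the low end wall's edge at the top (38,57)–(308,40). I fit the case and rack poses from these.

```bash
cat > fit.py <<'E'
from h import *
import pickle
from scipy.optimize import least_squares
np.set_printoptions(precision=4,suppress=True)
p=pickle.load(open("w5.pkl","rb"))
def px(u,v): return [245+u/2.8,75+v/2.8]
# (pixel, z, case x or None, case y or None)
P=[(px(92,320),.098,-.005,-.04),(px(92,342),.098,.005,-.04),(px(267,307),.098,-.005,.04),(px(267,330),.098,.005,.04),
   (px(42,140),.12,None,-.0555),(px(77,570),.12,None,-.0555),(px(313,100),.12,None,.0555),(px(310,490),.12,None,.0555),
   (px(70,55),.1,-.118,None),(px(290,41.5),.1,-.118,None)]
W=[at_z(p,a[0],a[1])[0,:2] for a in P]
def loc(q,w):
    c,s=np.cos(q[2]),np.sin(q[2]); d=w-q[:2]; return np.array([c*d[0]+s*d[1],-s*d[0]+c*d[1]])
def f(q):
    r=[]
    for a,w in zip(P,W):
        l=loc(q,w)
        for k in(0,1):
            if a[2+k] is not None: r.append(l[k]-a[2+k])
    return r
s=least_squares(f,[.585,-.006,-1.5],loss="soft_l1",f_scale=.002); q=s.x
print(q,np.degrees(q[2])); print(np.array(f(q))*1e3)
for i,x in enumerate([-.076,-.038,0,.038,.076]): print(i+1,q[0]+x*np.cos(q[2]),q[1]+x*np.sin(q[2]))
E
python3 fit.py
```

```text
[ 0.5866 -0.0051 -1.497 ] -85.77367219821436
[-0.2196  0.3224  0.1345 -0.4103 -0.838  -0.1239 -0.0707 -0.1797  1.5862
  0.657  -1.1518 -0.4973  0.0051  1.0398]
1 0.5809670071489085 0.07069941463096041
2 0.5837674727121069 0.03280274732855322
3 0.5865679382753055 -0.005093919973853982
4 0.5893684038385041 -0.04299058727626118
5 0.5921688694017025 -0.08088725457866838
```

The case fit is good to about 1 mm: yaw -85.8°, slot 5 at (0.592,-0.081) and slot 4 at (0.589,-0.043). Next I move to the rack.

Call:
{"op": "carry_out", "data": {"moves": [[-0.066,-0.006,0.02,0,0,0,0.3],[-0.066,-0.006,0.02,0,0,0,0.3],[-0.066,-0.006,0.02,0,0,0,0.3],[-0.066,-0.006,0.02,0,0,0,0.3],[-0.066,-0.006,0.02,0,0,0,0.3],[-0.066,-0.006,0.02,0,0,0,0.3],[-0.066,-0.006,0.02,0,0,0,0.3],[-0.066,-0.006,0.02,0,0,0,0.3],[-0.066,-0.006,0.02,0,0,0,0.3],[0,0,0,0,0,0.103,0.3],[0,0,0,0,0,0.103,0.3],[0,0,0,0,0,0,0.3]]}}

```text
clock: 14.47
eef_pos: [0.5242, -0.2898, 0.3015]
orientation: [-0.0, 0.761, 0.648, -0.0]
force: [0.7, -0.3, 0.3]
finger_gap: 0.355
finger_force: 0.0
```

Call:
{"op": "carry_out", "data": {"moves": [[0,0,0,0,0,0,0.3],[0,0,0,0,0,0,0.3]]}}

```text
clock: 14.63
eef_pos: [0.5247, -0.2888, 0.3019]
orientation: [0.0, 0.759, 0.651, 0.0]
force: [0.7, -0.4, -0.1]
finger_gap: 0.35
finger_force: 0.0
```

```bash
python3 - <<'E'
from h import *
import pickle
np.set_printoptions(precision=4,suppress=True)
o=obs(); print(o["clock"],o["eef_pos"],tool(o)[1],o["finger_gap"])
p=cam("wrist"); pickle.dump(p,open("w6.pkl","wb")); save(p,"w6",(160,90,440,300),2.8); print(p["C"])
for d in robot.silhouettes(p,"panel_a")[:4]:
    b=cv2.boxPoints(rect(d["mask"])); print(d["score"],d["xy"],b.tolist())
for d in robot.place_of(p,"panel_a")[:4]: print(d["score"],at_z(p,d["xy"],.01))
E
```

```text
14.6333 [ 0.5247 -0.2888  0.3019] [[ 0.1521  0.9884  0.0003]
 [ 0.9884 -0.1521 -0.0001]
 [-0.0001  0.0003 -1.    ]] 0.35018003813749404
[ 0.5377 -0.2074  0.3836]
0.94 [319.9, 203.4] [[307.0, 162.0], [326.0, 162.0], [326.0, 252.0], [307.0, 252.0]]
0.73 [229.5, 202.5] [[217.69326782226562, 162.27395629882812], [239.93252563476562, 160.53652954101562], [246.83740234375, 248.9189453125], [224.59814453125, 250.6563720703125]]
0.56 [273.6, 205.8] [[267.0, 162.0], [279.0, 162.0], [279.0, 253.0], [267.0, 253.0]]
0.94 [[ 0.4701 -0.2911  0.01  ]]
0.94 [[ 0.5602 -0.3086  0.01  ]]
0.78 [[ 0.5176 -0.3005  0.01  ]]
```

View pics/w6.png

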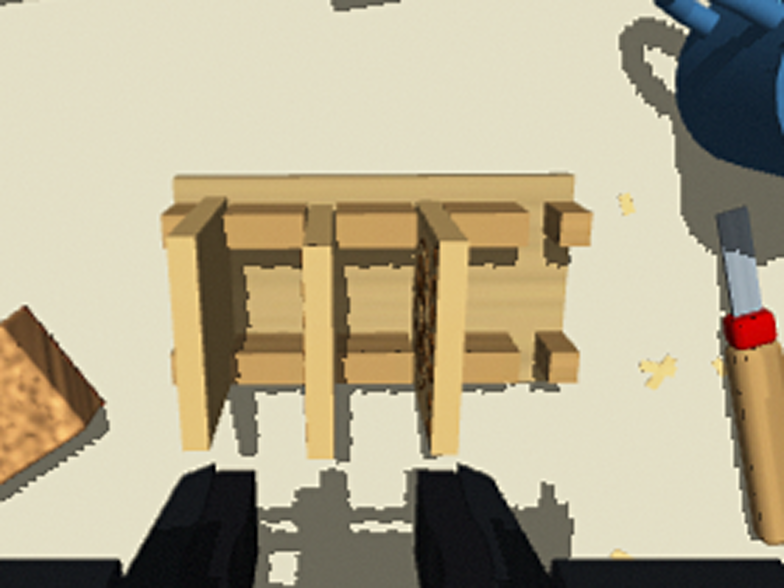

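The view is squared to the rack. The panel top edges run (182,235)-(195,450), (319,245)-(320,458) and (453,240)-(446,455) in the crop.

```bash
python3 - <<'E'
from h import *
import pickle
np.set_printoptions(precision=4,suppress=True)
p=pickle.load(open("w6.pkl","rb"))
f=lambda u,v:(160+u/2.8,90+v/2.8)
for c in ([(168,235),(197,235),(182,450),(208,450)],[(305,245),(333,245),(308,458),(333,458)],[(440,240),(466,240),(433,455),(459,455)]):
    X=at_z(p,[f(*a) for a in c],.1)[:,:2]; m=X.mean(0); d=X[0]+X[1]-X[2]-X[3]
    print(m, np.linalg.norm(d)/2, np.linalg.norm(X[0]-X[1]), np.degrees(np.arctan2(d[1],d[0]))-90)
E
```

```text
[ 0.4717 -0.2935] 0.08002089758961475 0.009819786538319055 -8.781983591988336
[ 0.5168 -0.3039] 0.07981795266041762 0.009510738017154604 -8.750989432498471
[ 0.5624 -0.3094] 0.08030785593119466 0.00881244089384596 -8.114613292185126
```

Call:
{"op": "carry_out", "data": {"moves": [[-0.015,0.041,0,0,0,0,0.3],[-0.014,0.04,0,0,0,0,0.3],[0,0,0.05,0,0,0,0.3],[0,0,0.05,0,0,0,0.3],[0,0,0.05,0,0,0,0.3],[0,0,0.05,0,0,0,0.3],[0,0,0.05,0,0,0,0.3],[0,0,0.046,0,0,0,0.3],[0,0,0.04,0,0,0,0.3],[0,0,0,0,0,0,0.3],[0,0,0,0,0,0,0.3]]}}

```text
clock: 15.7
eef_pos: [0.5619, -0.3095, 0.1332]
orientation: [-0.001, 0.76, 0.65, -0.0]
force: [0.1, -0.3, 0.2]
finger_gap: 0.348
finger_force: 0.0
```

Call:
{"op": "carry_out", "data": {"moves": [[0,0,0,0,0,0,0.95],[0,0,0,0,0,0,0.95],[0,0,0,0,0,0,0.95],[0,0,0,0,0,0,0.95],[0,0,0,0,0,0,0.95],[0,0,0,0,0,0,0.95],[0,0,0,0,0,0,0.95]], "force": 20}}

```text
clock: 16.28
eef_pos: [0.563, -0.3102, 0.1351]
orientation: [0.001, 0.76, 0.65, 0.0]
force: [-1.6, 0.5, 6.8]
finger_gap: 0.114
finger_force: 20.0
```

Call:
{"op": "carry_out", "data": {"moves": [[0,0,-0.03,0,0,0,0.95],[0,0,-0.06,0,0,0,0.95],[0,0,-0.06,0,0,0,0.95],[0,0,-0.06,0,0,0,0.95],[0,0,-0.06,0,0,0,0.95],[0,0,-0.06,0,0,0,0.95],[0,0,0,0,0,0.142,0.95],[0,0,0,0,0,0.142,0.95],[0,0,0,0,0,0.142,0.95],[0,0,0,0,0,0.142,0.95],[0,0,0,0,0,0.142,0.95],[0,0,0,0,0,0.142,0.95]]}}

```text
clock: 17.28
eef_pos: [0.5621, -0.3096, 0.2997]
orientation: [0.0, 0.932, 0.362, 0.0]
force: [0.3, -0.0, -1.5]
finger_gap: 0.112
finger_force: 20.0
```

Call:
{"op": "carry_out", "data": {"moves": [[0,0,0,0,0,0.142,0.95],[0,0,0,0,0,0.142,0.95],[0,0,0,0,0,0.142,0.95],[0,0,0,0,0,0.142,0.95],[0,0,0,0,0,0.142,0.95],[0,0,0,0,0,0.149,0.95],[0.015,-0.075,0,0,0,0,0.95],[0.015,-0.075,0,0,0,0,0.95],[0.015,-0.075,0,0,0,0,0.95],[0.016,-0.075,0,0,0,0,0.95],[0.016,-0.075,0,0,0,0,0.95],[0.016,-0.075,0,0,0,0,0.95]]}}

```text
clock: 18.28
eef_pos: [0.5924, -0.0801, 0.2998]
orientation: [-0.0, 0.999, 0.036, 0.0]
force: [0.2, -0.3, -1.5]
finger_gap: 0.107
finger_force: 20.0
```

Call:
{"op": "carry_out", "data": {"moves": [[0,0,0,0,0,0,0.95],[0,0,0,0,0,0,0.95],[0,0,0,0,0,0,0.95]]}}

```text
clock: 18.53
eef_pos: [0.5925, -0.0827, 0.2993]
orientation: [0.0, 0.999, 0.036, 0.0]
force: [0.3, -0.6, 0.9]
finger_gap: 0.114
finger_force: 20.0
```

```bash
python3 - <<'E'
from h import *
import pickle
np.set_printoptions(precision=4,suppress=True)
o=obs(); t,r=tool(o); print(o["clock"],t,r,o["finger_gap"],np.degrees(np.arctan2(r[1,1],r[0,1])),o["joint_positions"])
p=cam("wrist"); pickle.dump(p,open("w7.pkl","wb")); save(p,"w7",f=1.4); print(p["C"])
E
```

```text
18.5333 [ 0.5925 -0.0827  0.2993] [[ 0.9975  0.0711  0.0002]
 [ 0.0711 -0.9975 -0.0007]
 [ 0.0002  0.0007 -1.    ]] 0.11353545904361845 -85.92046813276235 [ 0.2321  0.4631 -0.2282  1.6744  0.1199  1.0175 -1.5356]
[ 0.6756 -0.0773  0.381 ]
```

View pics/w7.png

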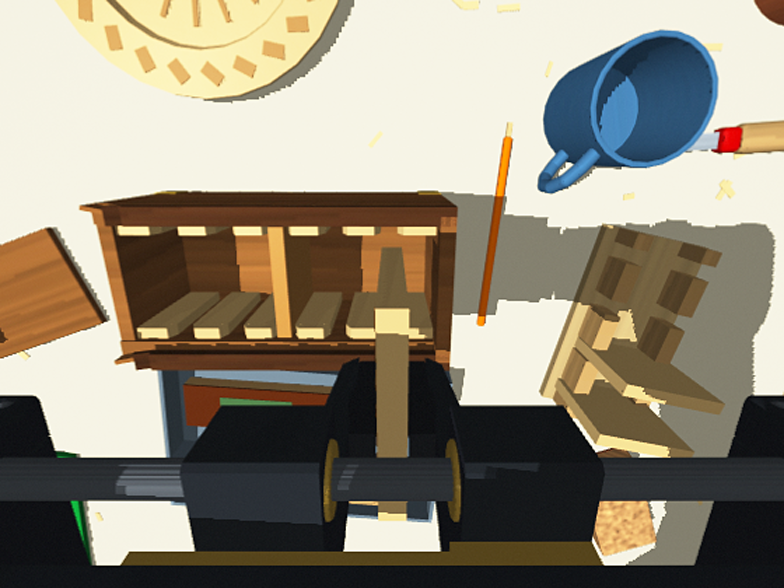

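The panel is held vertical over slot 5 (its far top edge near (393,308), its far bottom corner near (393,248)). The packed panel's top edge spans (280,226)–(285,338). I compare the two.

```bash
python3 - <<'E'
from h import *
import pickle
np.set_printoptions(precision=4,suppress=True)
p=pickle.load(open("w7.pkl","rb"))
f=lambda u,v,z:at_z(p,(u/1.4,v/1.4),z)[0,:2]
q=np.array([.5866,-.0051,-1.497]); c,s=np.cos(q[2]),np.sin(q[2]); Rt=np.array([[c,s],[-s,c]])
for n,a in (("packed far",(280,226,.098)),("packed near",(285,338,.098)),("held top far",(393,308,.2645)),("held bot far",(393,248,.1745)),("lip far outer L",(120,207,.12)),("lip far outer R",(440,205,.12)),("lip near outer L",(140,366,.12)),("ribfar1",(137,230,.096)),("ribfar6",(418,230,.096))):
    w=f(*a); print(n,w,"case:",1e3*Rt@(w-q[:2]))
t=np.array([.5925,-.0827]); print("tcp case",1e3*Rt@(t-q[:2]))
E
```

```text
packed far [ 0.6266 -0.0061] case: [ 3.9154 39.8541]
packed near [ 0.5453 -0.0086] case: [  0.4339 -41.4579]
held top far [ 0.6338 -0.0806] case: [78.8094 41.4739]
held bot far [ 0.6329 -0.081 ] case: [79.0592 40.5855]
lip far outer L [0.6352 0.0852] case: [-86.4671  55.121 ]
lip far outer R [ 0.65   -0.1084] case: [107.6985  55.5733]
lip near outer L [0.5273 0.0859] case: [-95.0909 -52.409 ]
ribfar1 [0.6168 0.0907] case: [-93.3278  37.2321]
ribfar6 [ 0.6301 -0.0982] case: [96.1041 36.5291]
tcp case [77.8238  0.1625]
```

Call:
{"op": "carry_out", "data": {"moves": [[-0.0025,-0.0026,0.05,0,0,0,0.95],[0,0,0.05,0,0,0,0.95],[0,0,0.04,0,0,0,0.95],[0,0,0.012,0,0,0,0.95],[0,0,0.012,0,0,0,0.95],[0,0,0.012,0,0,0,0.95],[0,0,0.012,0,0,0,0.95],[0,0,0.012,0,0,0,0.95],[0,0,0,0,0,0,0.95],[0,0,0,0,0,0,0.95]]}}

```text
clock: 19.42
eef_pos: [0.5913, -0.081, 0.1987]
orientation: [0.0, 0.999, 0.036, -0.0]
force: [0.6, 0.4, -0.3]
finger_gap: 0.112
finger_force: 20.0
```

Call:
{"op": "carry_out", "data": {"moves": [[0,0,0.016,0,0,0,0.95],[0,0,0.016,0,0,0,0.95],[0,0,0.016,0,0,0,0.95],[0,0,0.016,0,0,0,0.95],[0,0,0.016,0,0,0,0.95],[0,0,0.016,0,0,0,0.95],[0,0,0.016,0,0,0,0.95],[0,0,0.014,0,0,0,0.95],[0,0,0,0,0,0,0.95],[0,0,0,0,0,0,0.95]]}}

```text
clock: 20.25
eef_pos: [0.5911, -0.0809, 0.1352]
orientation: [-0.0, 0.999, 0.036, -0.0]
force: [-0.4, 0.5, 0.5]
finger_gap: 0.113
finger_force: 20.0
```

Call:
{"op": "carry_out", "data": {"moves": [[0,0,0,0,0,0,0.53],[0,0,0,0,0,0,0.53],[0,0,0,0,0,0,0.53],[0,0,0,0,0,0,0.53],[0,0,0,0,0,0,0.53],[0,0,-0.03,0,0,0,0.53],[0,0,-0.05,0,0,0,0.53],[0,0,-0.05,0,0,0,0.53],[0,0,-0.05,0,0,0,0.53],[0,0,-0.05,0,0,0,0.53]]}}

```text
clock: 21.08
eef_pos: [0.5912, -0.0809, 0.252]
orientation: [-0.0, 0.999, 0.036, -0.0]
force: [0.3, 0.0, 0.6]
finger_gap: 0.235
finger_force: 0.0
```

Call:
{"op": "carry_out", "data": {"moves": [[-0.026,0.062,0,0,0,0,0.3],[-0.026,0.062,0,0,0,0,0.3],[-0.026,0.062,0,0,0,0,0.3],[-0.026,0.062,0,0,0,0,0.3],[-0.026,0.062,0,0,0,0,0.3],[-0.025,0.062,0,0,0,0,0.3],[-0.025,0.061,0,0,0,0,0.3],[0,0,0,0,0,-0.143,0.3],[0,0,0,0,0,-0.143,0.3],[0,0,0,0,0,-0.143,0.3],[0,0,0,0,0,-0.143,0.3],[0,0,0,0,0,-0.143,0.3]]}}

```text
clock: 22.08
eef_pos: [0.5169, -0.3033, 0.2508]
orientation: [0.0, 0.95, 0.314, 0.0]
force: [-0.5, 0.3, 0.2]
finger_gap: 0.347
finger_force: 0.0
```

Call:
{"op": "carry_out", "data": {"moves": [[0,0,0,0,0,-0.143,0.3],[0,0,0,0,0,-0.143,0.3],[0,0,0,0,0,-0.143,0.3],[0,0,0,0,0,-0.143,0.3],[0,0,0,0,0,-0.143,0.3],[0,0,0,0,0,-0.143,0.3],[0,0,0,0,0,-0.143,0.3],[0,0,0,0,0,0,0.3],[0,0,0,0,0,0,0.3],[0,0,0,0,0,0,0.3]]}}

```text
clock: 22.92
eef_pos: [0.5169, -0.3033, 0.2507]
orientation: [0.0, 0.76, 0.65, -0.0]
force: [0.5, 0.1, 0.0]
finger_gap: 0.345
finger_force: 0.0
```

```bash
python3 - <<'E'
from h import *
np.set_printoptions(precision=4,suppress=True)
o=obs(); t,r=tool(o); print(o["clock"],t,np.degrees(np.arctan2(r[1,1],r[0,1])))
p=cam("wrist"); save(p,"w8")
for d in robot.place_of(p,"panel_a")[:4]: print(d["score"],at_z(p,d["xy"],.01))
E
```

```text
22.9167 [ 0.5169 -0.3033  0.2507] -8.897532370576426
0.82 [[ 0.5152 -0.3033  0.01  ]]
0.72 [[ 0.4718 -0.2928  0.01  ]]
```

Call:
{"op": "carry_out", "data": {"moves": [[0,0,0.05,0,0,0,0.3],[0,0,0.05,0,0,0,0.3],[0,0,0.05,0,0,0,0.3],[0,0,0.05,0,0,0,0.3],[0,0,0.033,0,0,0,0.3],[0,0,0,0,0,0,0.95],[0,0,0,0,0,0,0.95],[0,0,0,0,0,0,0.95],[0,0,0,0,0,0,0.95],[0,0,0,0,0,0,0.95],[0,0,0,0,0,0,0.95],[0,0,0,0,0,0,0.95]], "force": 20}}

```text
clock: 24.02
eef_pos: [0.5177, -0.3037, 0.1355]
orientation: [0.001, 0.759, 0.651, 0.0]
force: [-1.1, 0.1, 7.0]
finger_gap: 0.108
finger_force: 20.0
```

Call:
{"op": "carry_out", "data": {"moves": [[0,0,-0.03,0,0,0,0.95],[0,0,-0.06,0,0,0,0.95],[0,0,-0.06,0,0,0,0.95],[0,0,-0.06,0,0,0,0.95],[0,0,-0.06,0,0,0,0.95],[0,0,-0.06,0,0,0,0.95],[0,0,0,0,0,0.142,0.95],[0,0,0,0,0,0.142,0.95],[0,0,0,0,0,0.142,0.95],[0,0,0,0,0,0.142,0.95],[0,0,0,0,0,0.142,0.95],[0,0,0,0,0,0.142,0.95]]}}

```text
clock: 25.02
eef_pos: [0.5168, -0.3032, 0.2994]
orientation: [0.0, 0.932, 0.364, 0.0]
force: [-0.6, -0.1, -0.6]
finger_gap: 0.11
finger_force: 20.0
```

Call:
{"op": "carry_out", "data": {"moves": [[0,0,0,0,0,0.142,0.95],[0,0,0,0,0,0.142,0.95],[0,0,0,0,0,0.142,0.95],[0,0,0,0,0,0.142,0.95],[0,0,0,0,0,0.142,0.95],[0,0,0,0,0,0.145,0.95],[0,0,0,0,0,0,0.95]]}}

```text
clock: 25.6
eef_pos: [0.517, -0.3031, 0.2994]
orientation: [0.0, 0.999, 0.037, 0.0]
force: [-0.1, 0.1, -0.5]
finger_gap: 0.113
finger_force: 20.0
```

Call:
{"op": "carry_out", "data": {"moves": [[0.018,-0.074,0,0,0,0,0.95],[0.018,-0.074,0,0,0,0,0.95],[0.018,-0.074,0,0,0,0,0.95],[0.018,-0.074,0,0,0,0,0.95],[0.018,-0.074,0,0,0,0,0.95],[0.018,-0.074,0,0,0,0,0.95],[0.018,-0.074,0,0,0,0,0.95],[0.018,-0.073,0,0,0,0,0.95],[0.018,-0.073,0,0,0,0,0.95],[0.017,-0.073,0,0,0,0,0.95],[0,0,0,0,0,0,0.95],[0,0,0,0,0,0,0.95]]}}

```text
clock: 26.6
eef_pos: [0.5772, 0.0742, 0.2993]
orientation: [-0.001, 0.999, 0.043, 0.0]
force: [0.3, -0.7, -0.8]
finger_gap: 0.112
finger_force: 20.0
```

```bash
python3 - <<'E'
from h import *
import pickle
np.set_printoptions(precision=4,suppress=True)
o=obs(); t,r=tool(o); print(o["clock"],t,np.degrees(np.arctan2(r[1,1],r[0,1])),o["finger_gap"])
p=cam("wrist"); pickle.dump(p,open("w9.pkl","wb")); save(p,"w9",(0,90,420,400),1.8)
E
```

```text
26.6 [0.5772 0.0742 0.2993] -85.03513286418072 0.11178106887349265
```

View pics/w9.png

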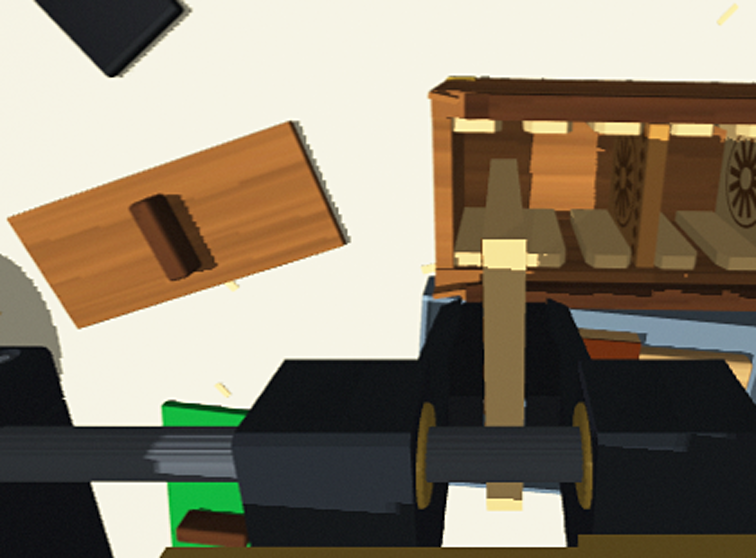

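The panel is held over slot 1 (crop 505,240), the arm was still settling, and the lid shows at (180,225). I let it settle and check.

Call:
{"op": "carry_out", "data": {"moves": [[0,0,0,0,0,0,0.95],[0,0,0,0,0,0,0.95]]}}

```text
clock: 26.82
eef_pos: [0.5774, 0.0691, 0.2992]
orientation: [0.001, 0.999, 0.038, -0.0]
force: [0.3, -0.6, -0.6]
finger_gap: 0.115
finger_force: 20.0
```

```bash
python3 - <<'E'
from h import *
np.set_printoptions(precision=4,suppress=True)
o=obs(); t,r=tool(o); print(o["clock"],t,np.degrees(np.arctan2(r[1,1],r[0,1])),o["finger_gap"])
g=np.array([.5799,.0707,.1335]); print("tool shift units",r.T@(g-t)/.5)
p=cam("wrist")
for d in robot.silhouettes(p,"lid")[:2]:
    if d["score"]<.4: continue
    b=cv2.boxPoints(rect(d["mask"])); print(d["score"],at_z(p,b,.008))
E
```

```text
26.8167 [0.5774 0.0691 0.2992] -85.61549295530975 0.1147607250795903
tool shift units [ 0.0053 -0.0032  0.3313]
0.92 [[0.2789 0.3398 0.008 ]
 [0.2846 0.2669 0.008 ]
 [0.2079 0.2726 0.008 ]
 [0.2019 0.3493 0.008 ]]
0.71 [[0.5089 0.4305 0.008 ]
 [0.5993 0.2145 0.008 ]
 [0.5091 0.1864 0.008 ]
 [0.4045 0.4187 0.008 ]]
```

Call:
{"op": "carry_out", "data": {"moves": [[0.005,-0.003,0.05,0,0,0,0.95],[0,0,0.05,0,0,0,0.95],[0,0,0.04,0,0,0,0.95],[0,0,0.012,0,0,0,0.95],[0,0,0.012,0,0,0,0.95],[0,0,0.012,0,0,0,0.95],[0,0,0.012,0,0,0,0.95],[0,0,0.012,0,0,0,0.95],[0,0,0,0,0,0,0.95],[0,0,0,0,0,0,0.95]]}}

```text
clock: 27.75
eef_pos: [0.5796, 0.0723, 0.1991]
orientation: [0.0, 0.999, 0.039, -0.0]
force: [0.7, -1.7, -0.8]
finger_gap: 0.107
finger_force: 20.0
```

Call:
{"op": "carry_out", "data": {"moves": [[0,0.002,0.016,0,0,0,0.95],[0,0,0.016,0,0,0,0.95],[0,0,0.016,0,0,0,0.95],[0,0,0.016,0,0,0,0.95],[0,0,0.016,0,0,0,0.95],[0,0,0.016,0,0,0,0.95],[0,0,0.016,0,0,0,0.95],[0,0,0.014,0,0,0,0.95],[0,0,0,0,0,0,0.95],[0,0,0,0,0,0,0.95]]}}

```text
clock: 28.58
eef_pos: [0.5796, 0.0719, 0.1357]
orientation: [-0.0, 0.999, 0.039, -0.0]
force: [-0.3, -0.5, -0.9]
finger_gap: 0.111
finger_force: 20.0
```

Call:
{"op": "carry_out", "data": {"moves": [[0,0,0,0,0,0,0.53],[0,0,0,0,0,0,0.53],[0,0,0,0,0,0,0.53],[0,0,0,0,0,0,0.53],[0,0,0,0,0,0,0.53],[0,0,-0.03,0,0,0,0.53],[0,0,-0.05,0,0,0,0.53],[0,0,-0.05,0,0,0,0.53],[0,0,-0.05,0,0,0,0.53],[0,0,-0.05,0,0,0,0.53]]}}

```text
clock: 29.42
eef_pos: [0.5797, 0.0718, 0.2525]
orientation: [-0.0, 0.999, 0.039, -0.0]
force: [1.1, 0.1, 0.6]
finger_gap: 0.235
finger_force: 0.0
```

Call:
{"op": "carry_out", "data": {"moves": [[-0.027,0.071,0,0,0,0,0.3],[-0.027,0.071,0,0,0,0,0.3],[-0.027,0.071,0,0,0,0,0.3],[-0.027,0.071,0,0,0,0,0.3],[-0.027,0.071,0,0,0,0,0.3],[-0.027,0.071,0,0,0,0,0.3],[-0.027,0.071,0,0,0,0,0.3],[-0.027,0.072,0,0,0,0,0.3],[-0.028,0.072,0,0,0,0,0.3],[-0.028,0.072,0,0,0,0,0.3],[0,0,0,0,0,-0.142,0.3],[0,0,0,0,0,-0.142,0.3]]}}

```text
clock: 30.42
eef_pos: [0.4706, -0.2974, 0.2512]
orientation: [0.001, 0.989, 0.15, -0.0]
force: [-0.8, 1.0, 0.5]
finger_gap: 0.35
finger_force: 0.0
```

Call:
{"op": "carry_out", "data": {"moves": [[0,0,0,0,0,-0.142,0.3],[0,0,0,0,0,-0.142,0.3],[0,0,0,0,0,-0.142,0.3],[0,0,0,0,0,-0.142,0.3],[0,0,0,0,0,-0.142,0.3],[0,0,0,0,0,-0.142,0.3],[0,0,0,0,0,-0.142,0.3],[0,0,0,0,0,-0.142,0.3],[0,0,0,0,0,-0.142,0.3],[0,0,0,0,0,-0.142,0.3],[0,0,0,0,0,0,0.3],[0,0,0,0,0,0,0.3]]}}

```text
clock: 31.42
eef_pos: [0.472, -0.2943, 0.2512]
orientation: [-0.0, 0.761, 0.649, 0.0]
force: [-0.1, -1.2, -0.1]
finger_gap: 0.351
finger_force: 0.0
```

```bash
python3 - <<'E'
from h import *
np.set_printoptions(precision=4,suppress=True)
o=obs(); t,r=tool(o); print(o["clock"],t,np.degrees(np.arctan2(r[1,1],r[0,1])))
print(r.T@(np.array([.4717,-.2942,.134])-t)/.5)
p=cam("wrist"); save(p,"w10")
for d in robot.place_of(p,"panel_a")[:4]: print(d["score"],at_z(p,d["xy"],.01))
E
```

```text
31.4167 [ 0.472  -0.2943  0.2512] -9.038416512410203
[ 0.     -0.0006  0.2344]
0.72 [[ 0.467  -0.2941  0.01  ]]
```

Call:
{"op": "carry_out", "data": {"moves": [[0,0,0.05,0,0,0,0.3],[0,0,0.05,0,0,0,0.3],[0,0,0.05,0,0,0,0.3],[0,0,0.05,0,0,0,0.3],[0,0,0.034,0,0,0,0.3],[0,0,0,0,0,0,0.95],[0,0,0,0,0,0,0.95],[0,0,0,0,0,0,0.95],[0,0,0,0,0,0,0.95],[0,0,0,0,0,0,0.95],[0,0,0,0,0,0,0.95],[0,0,0,0,0,0,0.95]], "force": 20}}

```text
clock: 32.52
eef_pos: [0.4726, -0.2946, 0.1354]
orientation: [0.001, 0.76, 0.65, 0.0]
force: [-1.4, -0.5, 6.7]
finger_gap: 0.111
finger_force: 20.0
```

Call:
{"op": "carry_out", "data": {"moves": [[0,0,-0.03,0,0,0,0.95],[0,0,-0.06,0,0,0,0.95],[0,0,-0.06,0,0,0,0.95],[0,0,-0.06,0,0,0,0.95],[0,0,-0.06,0,0,0,0.95],[0,0,-0.06,0,0,0,0.95],[0,0,0,0,0,0.142,0.95],[0,0,0,0,0,0.142,0.95],[0,0,0,0,0,0.142,0.95],[0,0,0,0,0,0.142,0.95],[0,0,0,0,0,0.142,0.95],[0,0,0,0,0,0.142,0.95]]}}

```text
clock: 33.52
eef_pos: [0.4721, -0.2942, 0.2996]
orientation: [0.0, 0.932, 0.362, 0.0]
force: [-0.2, 0.7, -0.9]
finger_gap: 0.112
finger_force: 20.0
```

Call:
{"op": "carry_out", "data": {"moves": [[0,0,0,0,0,0.142,0.95],[0,0,0,0,0,0.142,0.95],[0,0,0,0,0,0.142,0.95],[0,0,0,0,0,0.142,0.95],[0,0,0,0,0,0.142,0.95],[0,0,0,0,0,0.142,0.95],[0,0,0,0,0,0,0.95]]}}

```text
clock: 34.1
eef_pos: [0.4722, -0.2942, 0.2996]
orientation: [0.0, 0.999, 0.037, 0.0]
force: [0.7, 0.3, -1.0]
finger_gap: 0.113
finger_force: 20.0
```

Call:
{"op": "carry_out", "data": {"moves": [[0.03,-0.071,0,0,0,0,0.95],[0.03,-0.071,0,0,0,0,0.95],[0.03,-0.071,0,0,0,0,0.95],[0.03,-0.071,0,0,0,0,0.95],[0.03,-0.071,0,0,0,0,0.95],[0.03,-0.071,0,0,0,0,0.95],[0.03,-0.07,0,0,0,0,0.95],[0.03,-0.07,0,0,0,0,0.95],[0.029,-0.07,0,0,0,0,0.95],[0,0,0,0,0,0,0.95],[0,0,0,0,0,0,0.95],[0,0,0,0,0,0,0.95]]}}

```text
clock: 35.1
eef_pos: [0.5812, 0.0326, 0.2991]
orientation: [0.0, 0.999, 0.04, -0.0]
force: [0.6, -0.6, 1.2]
finger_gap: 0.113
finger_force: 20.0
```

Call:
{"op": "carry_out", "data": {"moves": [[0,0,0,0,0,0,0.95],[0,0,0,0,0,0,0.95]]}}

```text
clock: 35.27
eef_pos: [0.5812, 0.0314, 0.2992]
orientation: [0.0, 0.999, 0.038, -0.0]
force: [0.1, -0.3, -0.5]
finger_gap: 0.11
finger_force: 20.0
```

```bash
python3 - <<'E'
from h import *
np.set_printoptions(precision=4,suppress=True)
o=obs(); t,r=tool(o); print(o["clock"],t,np.degrees(np.arctan2(r[1,1],r[0,1])),o["finger_gap"])
g=np.array([.5827,.0328,.1335]); print("tool shift units",r.T@(g-t)/.5)
E
```

```text
35.2667 [0.5812 0.0314 0.2992] -85.62366153004884 0.11004932651654775
tool shift units [ 0.0033 -0.0029  0.3314]
```

Call:
{"op": "carry_out", "data": {"moves": [[0.003,-0.001,0.05,0,0,0,0.95],[0,0,0.05,0,0,0,0.95],[0,0,0.04,0,0,0,0.95],[0,0,0.012,0,0,0,0.95],[0,0,0.012,0,0,0,0.95],[0,0,0.012,0,0,0,0.95],[0,0,0.012,0,0,0,0.95],[0,0,0.012,0,0,0,0.95],[0,0,0,0,0,0,0.95],[0,0,0,0,0,0,0.95]]}}

```text
clock: 36.1
eef_pos: [0.5828, 0.0338, 0.1992]
orientation: [0.0, 0.999, 0.039, -0.0]
force: [0.1, -0.9, -0.1]
finger_gap: 0.108
finger_force: 20.0
```

Call:
{"op": "carry_out", "data": {"moves": [[0,0.001,0.016,0,0,0,0.95],[0,0,0.016,0,0,0,0.95],[0,0,0.016,0,0,0,0.95],[0,0,0.016,0,0,0,0.95],[0,0,0.016,0,0,0,0.95],[0,0,0.016,0,0,0,0.95],[0,0,0.016,0,0,0,0.95],[0,0,0.014,0,0,0,0.95],[0,0,0,0,0,0,0.95],[0,0,0,0,0,0,0.95]]}}

```text
clock: 36.93
eef_pos: [0.5826, 0.0334, 0.1357]
orientation: [0.0, 0.999, 0.039, -0.0]
force: [-0.0, 0.7, -1.4]
finger_gap: 0.106
finger_force: 20.0
```

Call:
{"op": "carry_out", "data": {"moves": [[0,0,0,0,0,0,0.56],[0,0,0,0,0,0,0.56],[0,0,0,0,0,0,0.56],[0,0,0,0,0,0,0.56],[0,0,0,0,0,0,0.56],[0,0,-0.03,0,0,0,0.56],[0,0,-0.05,0,0,0,0.56],[0,0,-0.07,0,0,0,0.56],[0,0,-0.07,0,0,0,0.56],[0,0,-0.07,0,0,0,0.56],[0,0,-0.07,0,0,0,0.56],[0,0,-0.07,0,0,0,0.56]]}}

```text
clock: 37.93
eef_pos: [0.5825, 0.0334, 0.3532]
orientation: [0.0, 0.999, 0.039, 0.0]
force: [0.9, 0.0, -0.1]
finger_gap: 0.217
finger_force: 0.0
```

```bash
python3 - <<'E'
from h import *
p=cam("wrist"); save(p,"w11",f=1.4)
for d in robot.silhouettes(p,"panel_a")[:5]:
    b=cv2.boxPoints(rect(d["mask"])); print(d["score"],d["xy"],d["mask"].sum())
E
```

```text
0.9 [375.1, 182.0] 1640
0.85 [247.1, 185.2] 908
0.8 [279.2, 181.3] 594
```

View pics/w11.png

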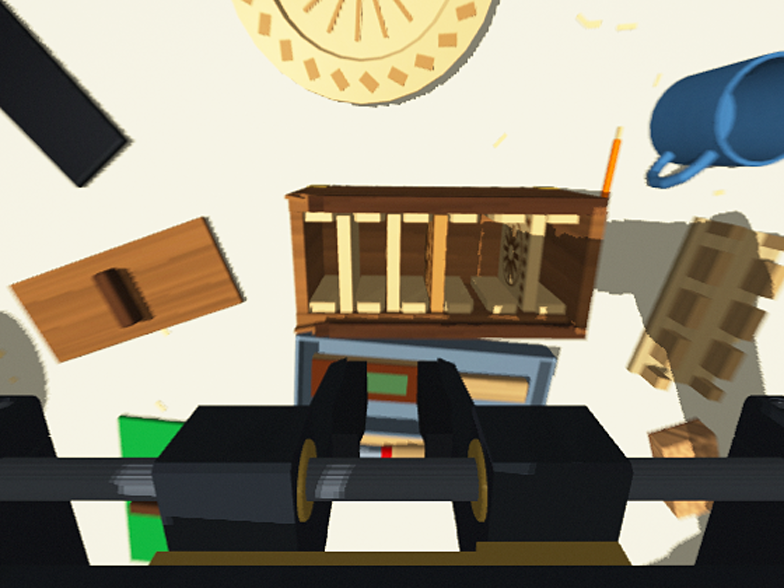

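Call:
{"op": "carry_out", "data": {"moves": [[-0.012,-0.076,0.005,0,0,0,0],[-0.012,-0.076,0.005,0,0,0,0],[-0.012,-0.076,0.005,0,0,0,0],[-0.012,-0.076,0.005,0,0,0,0],[-0.012,-0.076,0.005,0,0,0,0],[-0.012,-0.076,0.005,0,0,0,0],[-0.012,-0.076,0.005,0,0,0,0],[-0.012,-0.076,0.005,0,0,0,0],[0,0,0,0,0,-0.14,0],[0,0,0,0,0,-0.14,0],[0,0,0,0,0,-0.14,0]]}}

```text
clock: 38.95
eef_pos: [0.5104, 0.3337, 0.3304]
orientation: [0.0, 0.978, 0.206, -0.0]
force: [0.7, 0.1, -0.1]
finger_gap: 0.5
finger_force: 0.0
```

Call:
{"op": "carry_out", "data": {"moves": [[0,0,0,0,0,0,0],[0,0,0,0,0,0,0],[0,0,0,0,0,0,0]]}}

```text
clock: 39.2
eef_pos: [0.5113, 0.3324, 0.3309]
orientation: [0.0, 0.98, 0.201, -0.0]
force: [0.0, 0.4, -0.5]
finger_gap: 0.502
finger_force: 0.0
```

```bash
python3 - <<'E'
from h import *
import pickle
np.set_printoptions(precision=4,suppress=True)
o=obs(); t,r=tool(o); print(o["clock"],t,np.degrees(np.arctan2(r[1,1],r[0,1])))
p=cam("wrist"); pickle.dump(p,open("w12.pkl","wb")); save(p,"w12",f=1.4)
for d in robot.silhouettes(p,"lid")[:3]:
    b=cv2.boxPoints(rect(d["mask"])); print(d["score"],d["mask"].sum(),b.tolist(),at_z(p,b,.008))
for d in robot.place_of(p,"lid")[:3]: print(d["score"],at_z(p,d["xy"],0))
E
```

```text
39.2 [0.5113 0.3324 0.3309] -66.82379378988827
0.57 11376 [[209.40914916992188, 217.95140075683594], [210.01608276367188, 148.1566619873047], [379.0380554199219, 149.6264190673828], [378.4311218261719, 219.42115783691406]] [[0.4172 0.4007 0.008 ]
 [0.51   0.4316 0.008 ]
 [0.5957 0.2261 0.008 ]
 [0.5096 0.1791 0.008 ]]
0.79 [[0.5116 0.3095 0.    ]]
0.63 [[0.24   0.2944 0.    ]]
```

View pics/w12.png

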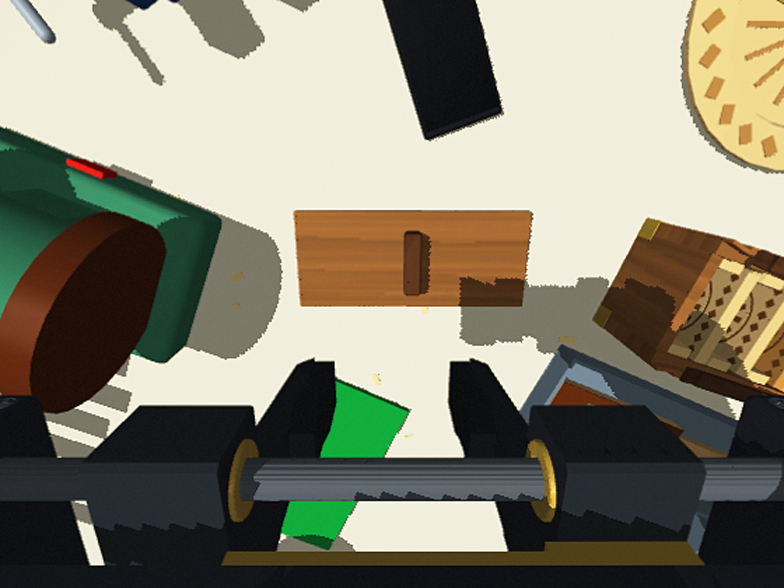

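Panels stand in slots 1, 2 and 5 beside the dark one. The lid's corners are at (295,211), (532,211), (523,306) and (302,306), its bar is at (412,263), and it is nearly square to the tool.

```bash
python3 - <<'E'
from h import *
import pickle
np.set_printoptions(precision=4,suppress=True)
p=pickle.load(open("w12.pkl","rb"))
c=[(295,211),(532,211),(523,306),(302,306)]
X=at_z(p,[(u/1.4,v/1.4) for u,v in c],.006)[:,:2]; print(X)
m=X.mean(0); d=(X[1]-X[0]+X[2]-X[3])/2; print("centre",m,"L",np.linalg.norm(d),"W",np.linalg.norm((X[3]-X[0]+X[2]-X[1])/2),"yaw",np.degrees(np.arctan2(d[1],d[0])))
print("bar",at_z(p,(412/1.4,263/1.4),.03))
o=obs(); t,r=tool(o); print(r.T@(np.r_[m,.075]-t)/.5)
E
```

```text
[[0.5068 0.4299]
 [0.595  0.2235]
 [0.5076 0.1852]
 [0.419  0.3923]]
centre [0.5071 0.3077] L 0.22485239346147515 W 0.0954835521886432 yaw -66.85693027907264
bar [[0.5091 0.3108 0.03  ]]
[-0.0273  0.0423  0.5124]
```

Call:
{"op": "carry_out", "data": {"moves": [[-0.026,0.041,0,0,0,0,0],[0,0,0.06,0,0,0,0],[0,0,0.06,0,0,0,0],[0,0,0.06,0,0,0,0],[0,0,0.06,0,0,0,0],[0,0,0.06,0,0,0,0],[0,0,0.06,0,0,0,0],[0,0,0.06,0,0,0,0],[0,0,0.05,0,0,0,0],[0,0,0.03,0,0,0,0],[0,0,0.012,0,0,0,0],[0,0,0,0,0,0,0]]}}

```text
clock: 40.35
eef_pos: [0.5071, 0.3085, 0.0744]
orientation: [0.0, 0.979, 0.202, -0.001]
force: [-0.3, 0.7, 0.8]
finger_gap: 0.499
finger_force: 0.0
```

Call:
{"op": "carry_out", "data": {"moves": [[0,0,0,0,0,0,0.9],[0,0,0,0,0,0,0.9],[0,0,0,0,0,0,0.9],[0,0,0,0,0,0,0.9],[0,0,0,0,0,0,0.9],[0,0,0,0,0,0,0.9],[0,0,0,0,0,0,0.9],[0,0,0,0,0,0,0.9],[0,0,0,0,0,0,0.9]], "force": 40}}

```text
clock: 41.1
eef_pos: [0.508, 0.3091, 0.0762]
orientation: [-0.0, 0.979, 0.202, 0.001]
force: [-1.5, -0.3, 7.6]
finger_gap: 0.181
finger_force: 40.0
```

Call:
{"op": "carry_out", "data": {"moves": [[0,0,-0.03,0,0,0,0.9],[0,0,-0.05,0,0,0,0.9],[0,0,-0.06,0,0,0,0.9],[0,0,-0.06,0,0,0,0.9],[0,0,-0.06,0,0,0,0.9],[0,0,-0.05,0,0,0,0.9],[0,0,-0.03,0,0,0.14,0.9],[0,0,0,0,0,0.14,0.9],[0,0,0,0,0,0.141,0.9],[0.036,0.049,0,0,0,0,0.9],[0.036,0.049,0,0,0,0,0.9],[0.036,0.049,0,0,0,0,0.9]]}}

```text
clock: 42.1
eef_pos: [0.567, 0.2391, 0.2462]
orientation: [-0.0, 0.999, 0.04, 0.0]
force: [-0.9, 0.3, -1.5]
finger_gap: 0.177
finger_force: 40.0
```

Call:
{"op": "carry_out", "data": {"moves": [[0,0,0.03,0,0,0,0.9],[0,0,0.03,0,0,0,0.9],[0,0,0,0,0,0,0.9],[0,0,0,0,0,0,0.9],[0,0,0,0,0,0,0.9]]}}

```text
clock: 42.52
eef_pos: [0.5669, 0.2403, 0.2163]
orientation: [-0.0, 0.999, 0.039, 0.0]
force: [0.8, -0.1, -1.1]
finger_gap: 0.177
finger_force: 40.0
```

```bash
python3 - <<'E'
from h import *
import pickle
np.set_printoptions(precision=4,suppress=True)
o=obs(); t,r=tool(o); print(o["clock"],t,r,np.degrees(np.arctan2(r[1,1],r[0,1])))
q=np.array([.5866,-.0051,-1.497]); c,s=np.cos(q[2]),np.sin(q[2]); print("tcp in case",np.array([[c,s],[-s,c]])@(t[:2]-q[:2]))
p=cam("wrist"); pickle.dump(p,open("w13.pkl","wb")); save(p,"w13",f=1.4)
E
```

```text
42.5167 [0.5669 0.2403 0.2163] [[ 0.9969  0.0782  0.0006]
 [ 0.0782 -0.9969  0.0007]
 [ 0.0006 -0.0006 -1.    ]] -85.5139677405853
tcp in case [-0.2462 -0.0016]
```

View pics/w13.png

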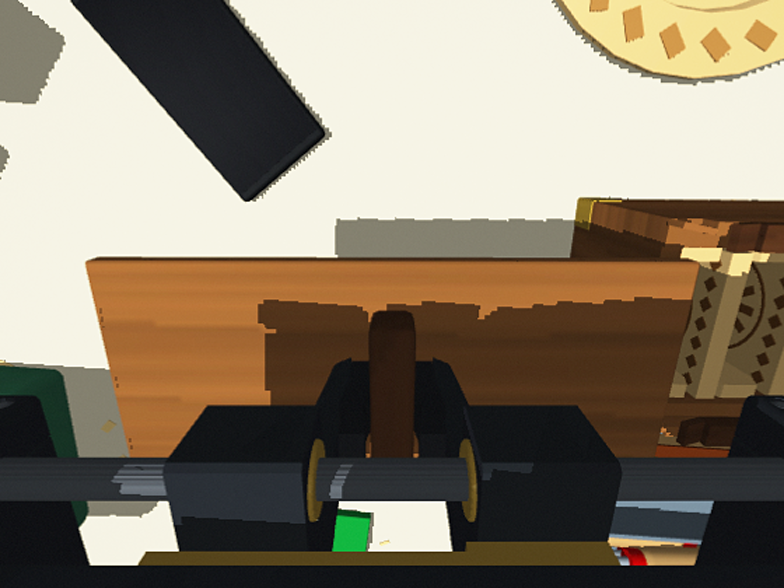

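The lid is held in line with the case. Its far top edge runs about (92,261)–(697,264), and the leading end is at the right (695,265), just over the low end.

```bash
python3 - <<'E'
from h import *
import pickle
np.set_printoptions(precision=4,suppress=True)
p=pickle.load(open("w13.pkl","rb"))
q=np.array([.5866,-.0051,-1.497]); c,s=np.cos(q[2]),np.sin(q[2]); Rt=np.array([[c,s],[-s,c]])
# sub-pixel check of far edge rows
g=cv2.cvtColor(p["img"],cv2.COLOR_RGB2GRAY).astype(float)
for u in (100,200,250,350,420,470): 
    col=g[170:200,u-3:u+4].mean(1); print(u,col.astype(int)[8:24])
for u,v in((92,262),(690,265),(200,262.5),(600,264.5)):
    w=at_z(p,(u/1.4,v/1.4),.149)[0,:2]; print(u,w,1e3*Rt@(w-q[:2]))
for u,v,z in((585,200,.1),(578,222,.1),(612,199,.102)): w=at_z(p,(u/1.4,v/1.4),z)[0,:2]; print("case corner",1e3*Rt@(w-q[:2]))
E
```

```text
100 [243 243 243 244 252 159  56  46  95 115 128 134 133 132 131 130]
200 [243 243 243 244 251 181  61  43  80 110 122 128 128 127 127 125]
250 [127 127 127 128 131 111  52  44  76 108 119 127 127 123 124 123]
350 [128 127 128 128 131 116  51  44  66 106 114 123 122 121 121 121]
420 [ 40  40  40  41  41  39  43  46  55 102 113 120 122 121 122 122]
470 [ 40  39  40  40  38  39  44  46  51  98 111 120 122 123 124 124]
92 [0.6056 0.3516] [-354.3611   45.2518]
690 [0.6213 0.1359] [-138.095    45.0006]
200 [0.6084 0.3126] [-315.2386   45.2109]
600 [0.6189 0.1684] [-170.6932   45.047 ]
case corner [-157.6761   63.2651]
case corner [-159.4447   53.2504]
case corner [-146.4102   63.9463]
```

Call:
{"op": "carry_out", "data": {"moves": [[0.004,0,0.02,0,0,0,0.9],[0,0.02,0.02,0,0,0,0.9],[0,0.02,0.02,0,0,0,0.9],[0,0,0.006,0,0,0,0.9],[0,0,0,0,0,0,0.9],[0,0,0,0,0,0,0.9]]}}

```text
clock: 43.07
eef_pos: [0.5704, 0.2196, 0.1819]
orientation: [-0.0, 0.999, 0.038, -0.0]
force: [-0.3, 0.0, -0.7]
finger_gap: 0.181
finger_force: 40.0
```

Call:
{"op": "carry_out", "data": {"moves": [[0,0,0.003,0,0,0,0.9],[0,0,0,0,0,0,0.9],[0,0,0,0,0,0,0.9],[0,0,0,0,0,0,0.9]]}}

```text
clock: 43.4
eef_pos: [0.5706, 0.2202, 0.181]
orientation: [-0.0, 0.999, 0.039, 0.0]
force: [0.1, -0.6, -1.5]
finger_gap: 0.182
finger_force: 40.0
```

Call:
{"op": "carry_out", "data": {"moves": [[0,0,0.003,0,0,0,0.9],[0,0,0,0,0,0,0.9],[0,0,0,0,0,0,0.9],[0,0,0,0,0,0,0.9]]}}

```text
clock: 43.73
eef_pos: [0.5705, 0.2198, 0.1792]
orientation: [0.0, 0.999, 0.039, -0.0]
force: [0.2, 0.0, -0.4]
finger_gap: 0.18
finger_force: 40.0
```

```bash
cat > st.py <<'E'
from h import *
np.set_printoptions(precision=4,suppress=True)
o=obs(); t,r=tool(o); q=np.array([.5866,-.0051,-1.497]); c,s=np.cos(q[2]),np.sin(q[2]); Rt=np.array([[c,s],[-s,c]])
print(o["clock"],t,"case",Rt@(t[:2]-q[:2]),"yaw",np.degrees(np.arctan2(r[1,1],r[0,1])),"tilt",r[:2,2],"F",Rt@o["force"][:2],o["force"][2],"M",o["moment"],o["finger_gap"])
E
python3 st.py; python3 - <<'E'
from h import *
p=cam("side"); save(p,"s3",(220,130,400,300),3.5)
E
```

```text
43.7333 [0.5705 0.2198 0.1792] case [-0.2255  0.0005] yaw -85.56226578654035 tilt [-0. -0.] F [-0.0282  0.2123] -0.4041694462459561 M [-0.0179  0.0027  0.0104] 0.18026403908139518
```

View pics/s3.png

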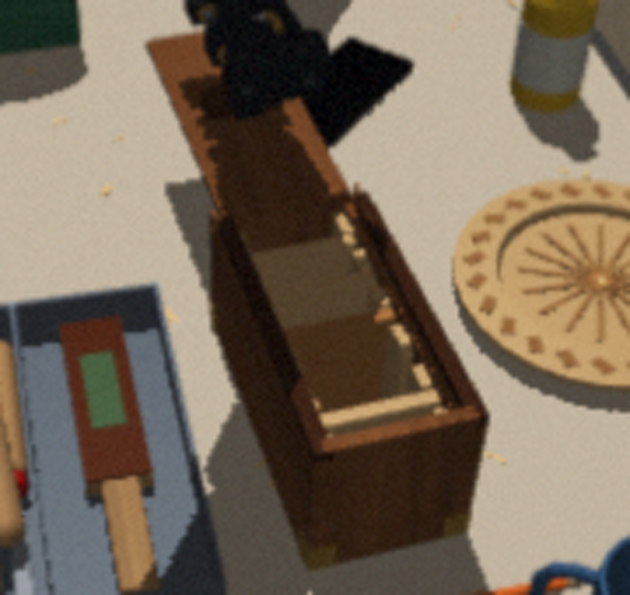

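The lid lies level at the low end between the lips. I slide it in gently, watching the force.

Call:
{"op": "carry_out", "data": {"moves": [[0,0.012,0,0,0,0,0.9],[0,0.012,0,0,0,0,0.9],[0,0.012,0,0,0,0,0.9],[0,0,0,0,0,0,0.9],[0,0,0,0,0,0,0.9]]}}

```text
clock: 44.2
eef_pos: [0.5721, 0.2009, 0.1792]
orientation: [0.0, 0.999, 0.038, 0.0]
force: [-0.7, 0.3, -0.9]
finger_gap: 0.177
finger_force: 40.0
```

Call:
{"op": "carry_out", "data": {"moves": [[0,0.012,0,0,0,0,0.9],[0,0.012,0,0,0,0,0.9],[0,0,0,0,0,0,0.9],[0,0,0,0,0,0,0.9],[0,0,0,0,0,0,0.9]]}}

```text
clock: 44.62
eef_pos: [0.5728, 0.19, 0.1792]
orientation: [-0.0, 0.999, 0.039, 0.0]
force: [0.2, 0.6, -1.0]
finger_gap: 0.176
finger_force: 40.0
```

```bash
python3 st.py
```

```text
44.6167 [0.5728 0.19   0.1792] case [-0.1956  0.0007] yaw -85.56671494280616 tilt [-0.      0.0002] F [-0.6312  0.2008] -1.030365867677495 M [0.0415 0.0064 0.0076] 0.17615645396358923
```

Call:
{"op": "carry_out", "data": {"moves": [[0,0.02,0,0,0,0.004,0.9],[0,0.02,0,0,0,0,0.9],[0,0.02,0,0,0,0,0.9],[0,0.02,0,0,0,0,0.9],[0,0.02,0,0,0,0,0.9],[0,0,0,0,0,0,0.9],[0,0,0,0,0,0,0.9]]}}

```text
clock: 45.2
eef_pos: [0.5768, 0.139, 0.1792]
orientation: [0.0, 0.999, 0.036, 0.0]
force: [0.6, -0.1, -1.8]
finger_gap: 0.177
finger_force: 40.0
```

```bash
python3 st.py
```

```text
45.2 [0.5768 0.139  0.1792] case [-0.1444  0.0008] yaw -85.85097844741583 tilt [ 0.0001 -0.0002] F [0.1449 0.5934] -1.7557869109951125 M [ 0.0793 -0.0037  0.0013] 0.17668995122094458
```

Call:
{"op": "carry_out", "data": {"moves": [[0,0.024,0,0,0,0,0.9],[0,0.024,0,0,0,0,0.9],[0,0.024,0,0,0,0,0.9],[0,0.024,0,0,0,0,0.9],[0,0.024,0,0,0,0,0.9],[0,0,0,0,0,0,0.9]]}}

```text
clock: 45.7
eef_pos: [0.5814, 0.0759, 0.179]
orientation: [0.001, 0.999, 0.035, -0.0]
force: [0.3, -0.4, -1.7]
finger_gap: 0.176
finger_force: 40.0
```

Call:
{"op": "carry_out", "data": {"moves": [[0,0.024,0,0,0,0,0.9],[0,0.024,0,0,0,0,0.9],[0,0.024,0,0,0,0,0.9],[0,0.024,0,0,0,0,0.9],[0,0,0,0,0,0,0.9],[0,0,0,0,0,0,0.9]]}}

```text
clock: 46.2
eef_pos: [0.5846, 0.0312, 0.1791]
orientation: [0.0, 0.999, 0.036, -0.0]
force: [1.1, 0.3, -0.5]
finger_gap: 0.175
finger_force: 40.0
```

```bash
python3 st.py
```

```text
46.2 [0.5846 0.0312 0.1791] case [-0.0364  0.0007] yaw -85.85798608845477 tilt [-0.0001 -0.0002] F [-0.1848  1.0671] -0.5477822432351211 M [ 0.0764 -0.0202 -0.0105] 0.17522961890673974
```

Call:
{"op": "carry_out", "data": {"moves": [[0,0.02,0,0,0,0,0.9],[0,0.02,0,0,0,0,0.9],[0,0.012,0,0,0,0,0.9],[0,0,0,0,0,0,0.9],[0,0,0,0,0,0,0.9]]}}

```text
clock: 46.62
eef_pos: [0.5865, 0.0059, 0.1792]
orientation: [0.0, 0.999, 0.037, -0.0]
force: [0.1, 0.2, -1.5]
finger_gap: 0.176
finger_force: 40.0
```

Call:
{"op": "carry_out", "data": {"moves": [[0,0.004,0,0,0,0,0.9],[0,0.004,0,0,0,0,0.9],[0,0,0,0,0,0,0.9],[0,0,0,0,0,0,0.9]]}}

```text
clock: 46.95
eef_pos: [0.5868, 0.0026, 0.1792]
orientation: [-0.0, 0.999, 0.037, -0.0]
force: [-0.2, -0.3, -0.8]
finger_gap: 0.179
finger_force: 40.0
```

```bash
python3 st.py
```

```text
46.95 [0.5868 0.0026 0.1792] case [-0.0076  0.0008] yaw -85.73834150603841 tilt [-0.  0.] F [ 0.2999 -0.2445] -0.804279959183807 M [ 0.0584  0.0258 -0.0179] 0.17909425358707598
```

Expected contact is about 2–3 mm further on, so I push in small steps.

Call:
{"op": "carry_out", "data": {"moves": [[0,0.003,0,0,0,0,0.9],[0,0.003,0,0,0,0,0.9],[0,0,0,0,0,0,0.9],[0,0,0,0,0,0,0.9]]}}

```text
clock: 47.28
eef_pos: [0.5872, 0.0004, 0.1793]
orientation: [-0.001, 0.999, 0.037, 0.0]
force: [-0.1, 4.0, -0.7]
finger_gap: 0.179
finger_force: 40.0
```

Call:
{"op": "carry_out", "data": {"moves": [[0,0.003,0,0,0,0,0.9],[0,0,0,0,0,0,0.9],[0,0,0,0,0,0,0.9]]}}

```text
clock: 47.53
eef_pos: [0.5872, 0.0003, 0.1795]
orientation: [-0.001, 0.999, 0.038, 0.0]
force: [1.0, 7.0, -0.4]
finger_gap: 0.176
finger_force: 40.0
```

```bash
python3 st.py
```

```text
47.5333 [0.5872 0.0003 0.1795] case [-0.0053  0.001 ] yaw -85.65503749060092 tilt [0.0005 0.0028] F [-6.8798  1.4984] -0.3983352302583061 M [ 1.4452  0.0716 -0.1069] 0.17571165840467445
```

The lid has stopped at the end wall: the force is rising with no travel, at case x ≈ -5 mm. I relax the push, release, and rise.

Call:
{"op": "carry_out", "data": {"moves": [[0,-0.002,0.002,0,0,0,0.9],[0,0,0,0,0,0,0.9],[0,0,0,0,0,0,0.3],[0,0,0,0,0,0,0.3],[0,0,0,0,0,0,0.3],[0,0,0,0,0,0,0.3],[0,0,-0.02,0,0,0,0.3],[0,0,-0.05,0,0,0,0.3],[0,0,-0.08,0,0,0,0.3],[0,0,-0.08,0,0,0,0.3],[0,0,-0.08,0,0,0,0.3],[0,0,0,0,0,0,0.3]]}}

```text
clock: 48.53
eef_pos: [0.5904, -0.0005, 0.3423]
orientation: [0.0, 0.999, 0.037, 0.007]
force: [1.9, -0.2, 0.3]
finger_gap: 0.351
finger_force: 0.0
```

Call:
{"op": "carry_out", "data": {"moves": [[0,0,-0.03,0,0,0,0.3],[0,0,0,0,0,0,0.3],[0,0,0,0,0,0,0.3]]}}

```text
clock: 48.78
eef_pos: [0.5873, -0.0012, 0.3489]
orientation: [0.0, 0.999, 0.037, 0.001]
force: [-0.1, -0.3, -0.3]
finger_gap: 0.353
finger_force: 0.0
```

```bash
python3 st.py; python3 - <<'E'
from h import *
p=cam("wrist"); im=p["img"][:,:,::-1][60:330,60:480]; cv2.imwrite("pics/w14.png",cv2.resize(im,None,fx=1.9,fy=1.9,interpolation=cv2.INTER_CUBIC))
E
```

```text
48.7833 [ 0.5873 -0.0012  0.3489] case [-0.0039  0.001 ] yaw -85.7583487354656 tilt [ 0.0017 -0.0003] F [ 0.3215 -0.1294] -0.3455060543317801 M [-0.004   0.005   0.0004] 0.3530584266821592
```

View pics/w14.png

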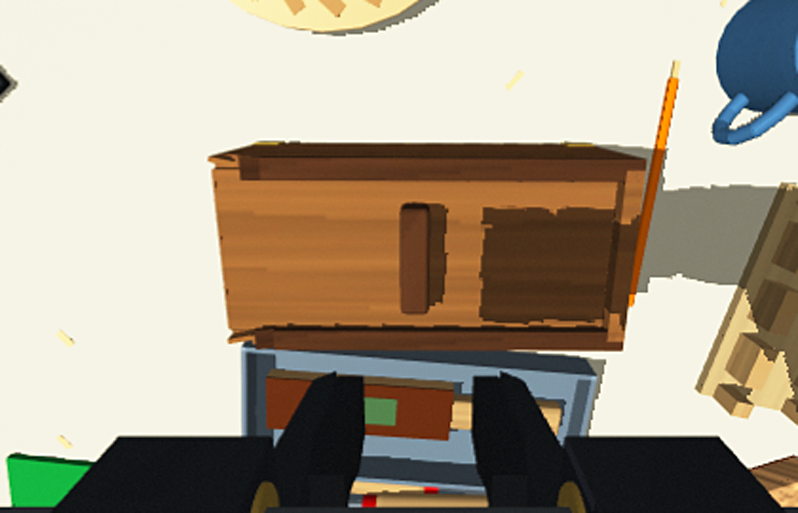

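The lid is home: its leading end meets the high wall (about 615,240), its trailing end is flush with the low end (about 220,250), and the strop is still in the tray. I hand it in.

```bash
python3 -c "
from h import *
print(robot.hand_in())"
```

```text
the job is handed in; nothing more can be done
None
```

The job is handed in, with no verdict returned: the strop is flat in the tray's empty compartment, the three pale panels are in slots 1, 2 and 5, the dark panel is still in slot 3, and the lid is fully home.

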